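# Load reference modules and start a calibration run

### The job

Get the calibration bench ready and start the run: press every module that is lying on the bench flush into the socket with the border of its own colour, and push the red sleeve fully home over the brass spigot of the terminal box, in any order. Only then start the run on the console by pressing its keys fully down one at a time in the order white, yellow, blue, yellow again, green; never press the red key, and leave the multimeter, jar and screwdriver where they are.

Things in the scene. Friction and masses are not known exactly. Their poses are not given: they have to be found in the camera images.
- console: Fixed white operator console on the bench, 160 (x) x 200 (y) x 45 mm high, dark display strip along its far (+x) edge, five round keys on its top. Origin: centre of underside.
- jig: Fixed aluminium base plate 150 (x) x 250 (y) x 12 mm that carries the three sockets side by side along its y, 76 mm apart. Origin: centre of underside.
- terminal: Fixed grey terminal box 95 x 95 x 30 mm with a black collar (54 mm across, 4 mm high) and an upright brass spigot on its top. Origin: centre of underside.
- spigot_foot (a point): Centre of the foot of the brass spigot, on the top face of the black collar, 34 mm above the box's underside; z up. The spigot is 28 mm in diameter and 48 mm tall, its last 8 mm tapering to 16 mm.
- sleeve: Loose red rigid insulating sleeve, a tube open at both ends, outer diameter 44 mm, bore 35 mm, 70 mm long, 60 g, standing upright on the bench. Origin: centre of its lower end; z along the bore. Fully home it stands on the black collar, its top 70 mm above it.
- module_orange: Loose orange reference module: block 80 (x) x 40 (y) x 26 mm high with a black grip rib 50 (x) x 18 (y) mm standing 32 mm further up at its centre (58 mm high in all), about 160 g. Either way round is the same. Origin: centre of underside; x along the length. Lies upright; may be absent.
- socket_orange_floor (a point): Centre of the floor of the orange-bordered grey socket block (110 x 66 x 30 mm, on the jig plate, coloured border on its top face). Its recess is 84 (x) x 44 (y) x 26 mm deep with chamfered edges, so a module fully home has its block's top flush with the socket's top face and its origin at this point. Axes: x along the recess, z up. Which socket stands where on the jig varies.
- module_blue: Loose blue reference module: block 80 (x) x 40 (y) x 26 mm high with a black grip rib 50 (x) x 18 (y) mm standing 32 mm further up at its centre (58 mm high in all), about 160 g. Either way round is the same. Origin: centre of underside; x along the length. Lies upright; may be absent.
- socket_blue_floor (a point): Centre of the floor of the blue-bordered grey socket block (110 x 66 x 30 mm, on the jig plate, coloured border on its top face). Its recess is 84 (x) x 44 (y) x 26 mm deep with chamfered edges, so a module fully home has its block's top flush with the socket's top face and its origin at this point. Axes: x along the recess, z up. Which socket stands where on the jig varies.
- module_green: Loose green reference module: block 80 (x) x 40 (y) x 26 mm high with a black grip rib 50 (x) x 18 (y) mm standing 32 mm further up at its centre (58 mm high in all), about 160 g. Either way round is the same. Origin: centre of underside; x along the length. Lies upright; may be absent.
- socket_green_floor (a point): Centre of the floor of the green-bordered grey socket block (110 x 66 x 30 mm, on the jig plate, coloured border on its top face). Its recess is 84 (x) x 44 (y) x 26 mm deep with chamfered edges, so a module fully home has its block's top flush with the socket's top face and its origin at this point. Axes: x along the recess, z up. Which socket stands where on the jig varies.
- key_white_top (a point): Centre of the top face of the round white key (30 mm across, in a black ring 44 mm across; its top stands 24 mm above the console, and 12 mm above the ring). Moves down with the key. Keys' centres are at least 56 mm apart; which key stands where varies.
- key_white (a joint): Travel of the white spring key in m: 0 up, 0.008 fully down (needs about 5 N; starts to move at 1.5 N); counts as pressed from 0.005. Springs back.
- key_yellow_top (a point): Centre of the top face of the round yellow key (30 mm across, in a black ring 44 mm across; its top stands 24 mm above the console, and 12 mm above the ring). Moves down with the key. Keys' centres are at least 56 mm apart; which key stands where varies.
- key_yellow (a joint): Travel of the yellow spring key in m: 0 up, 0.008 fully down (needs about 5 N; starts to move at 1.5 N); counts as pressed from 0.005. Springs back.
- key_blue_top (a point): Centre of the top face of the round blue key (30 mm across, in a black ring 44 mm across; its top stands 24 mm above the console, and 12 mm above the ring). Moves down with the key. Keys' centres are at least 56 mm apart; which key stands where varies.
- key_blue (a joint): Travel of the blue spring key in m: 0 up, 0.008 fully down (needs about 5 N; starts to move at 1.5 N); counts as pressed from 0.005. Springs back.
- key_green_top (a point): Centre of the top face of the round green key (30 mm across, in a black ring 44 mm across; its top stands 24 mm above the console, and 12 mm above the ring). Moves down with the key. Keys' centres are at least 56 mm apart; which key stands where varies.
- key_green (a joint): Travel of the green spring key in m: 0 up, 0.008 fully down (needs about 5 N; starts to move at 1.5 N); counts as pressed from 0.005. Springs back.
- key_red_top (a point): Centre of the top face of the round red key (30 mm across, in a black ring 44 mm across; its top stands 24 mm above the console, and 12 mm above the ring). Moves down with the key. Keys' centres are at least 56 mm apart; which key stands where varies.
- key_red (a joint): Travel of the red spring key in m: 0 up, 0.008 fully down (needs about 5 N; starts to move at 1.5 N); counts as pressed from 0.005. Springs back.
- multimeter: Bystander: loose yellow multimeter 150 x 76 x 40 mm, lying face up.
- jar: Bystander: loose white jar with lid, 54 mm across, 75 mm high.
- screwdriver: Bystander: loose screwdriver lying on the far side of the bench.
Things that resemble listed ones, but are neither listed nor needed, are in the scene too. What is shaped like the module_blue but purple or turquoise is not meant.

How it is judged:
On the way, in this order (a step that is already met when the one before it is completed fails the run):
1. every module present is flush in its own socket and the sleeve is home on the spigot (horizontal distance between module_orange and socket_orange_floor below 0.006 m and z of module_orange in the frame of socket_orange_floor between -0.004 and 0.003 m and angle between each of module_orange, module_blue, module_green's own z axis and vertical below 0.08 rad and angle between the x axis of module_orange and the x axis of socket_orange_floor, either way round below 0.15 rad and horizontal distance between module_blue and socket_blue_floor below 0.006 m and z of module_blue in the frame of socket_blue_floor between -0.004 and 0.003 m and angle between the x axis of module_blue and the x axis of socket_blue_floor, either way round below 0.15 rad and horizontal distance between module_green and socket_green_floor below 0.006 m and z of module_green in the frame of socket_green_floor between -0.004 and 0.003 m and angle between the x axis of module_green and the x axis of socket_green_floor, either way round below 0.15 rad and horizontal distance between sleeve and spigot_foot below 0.007 m and z of sleeve in the frame of spigot_foot below 0.004 m and angle between sleeve's own z axis and vertical below 0.09 rad), for 0.2 s.
2. the white key is pressed, all other keys up (value of joint key_white above 0.005 m and value of joint each of key_yellow, key_blue, key_green, key_red below 0.002 m), for 0.05 s.
3. the yellow key is pressed, all other keys up (value of joint key_yellow above 0.005 m and value of joint each of key_white, key_blue, key_green, key_red below 0.002 m), for 0.05 s.
4. the blue key is pressed, all other keys up (value of joint key_blue above 0.005 m and value of joint each of key_white, key_yellow, key_green, key_red below 0.002 m), for 0.05 s.
5. the yellow key is pressed, all other keys up (all of step 3), for 0.05 s.
6. the green key is pressed, all other keys up (value of joint key_green above 0.005 m and value of joint each of key_white, key_yellow, key_blue, key_red below 0.002 m), for 0.05 s.
At the end, for the whole second after the job is handed in: Modules present sit in the sockets of their colour (within 6 mm sideways and 3 mm in height of the floor centre, upright, within 0.15 rad of the recess, either way round); sleeve on the collar round the spigot (within 7 mm sideways, 4 mm in height, upright); keys up, all at rest (all of step 1 and value of joint each of key_white, key_yellow, key_blue, key_green, key_red below 0.002 m and linear speed of each of module_orange, module_blue, module_green, sleeve below 0.02 m/s); the robot touches nothing.
It fails at once if the red key is pressed (value of joint key_red above 0.003 m).
It fails at once if the multimeter is moved more than 4 cm (distance of multimeter from where it was at the start of the episode above 0.04 m).
It fails at once if the jar is moved more than 4 cm (distance of jar from where it was at the start of the episode above 0.04 m).
It fails at once if the screwdriver is moved more than 4 cm (distance of screwdriver from where it was at the start of the episode above 0.04 m).
Of module_orange, module_blue, module_green only 2 to 3 are there at a start; the rules pass over those that are not, and their reading is None.
At some moment in a run one of module_orange, module_blue, module_green may be knocked a few centimetres aside while the robot is not near it.
It also fails if it takes over 210 s, if anything falls off the work surface, if the arm or the gripper's body presses on something with over 40 N, if the wrist force passes 120 N, or if a joint passes its speed limit or range.

### The arm

A 6-joint arm with a two-finger parallel gripper is mounted at the origin on the work surface. World frame = base frame: x ahead of the robot, y to its left, z up, the work surface at z = 0. Lengths are in m, angles in rad, forces in N, time in s.
With the tool pointing down it reaches from about 0.225 to 0.875 m from the base axis. Payload 3.4 kg.
Tool frame: the origin (TCP) lies midway between the tips of the shut fingers; the grasp point (between the pads) lies behind it (manip.grip_point_offset is the z of the grasp point in the tool frame, in m); z points along the fingers, x is the direction in which the jaws open and shut, and the axes are right-handed (so a half turn about z gives the same grasp; the last joint's range is limited). The gripper opens to 85 mm and grips with 20 to 120 N. Pads are 22 mm wide; open, the fingers measure 114 mm over their backs; the gripper's body (76 mm by 85 mm) begins 54 mm behind the grasp point. The pads swing forward as they close: fully open they stand 13 mm farther back than shut.
Start: joints at [1.011, 0.276, 1.505, -0, 1.361, -0.121], TCP at [0.244, 0.521, 0.231] pointing down, gripper open.
Joint ranges: [-2.89, 2.89], [-0.75, 2.08], [0.22, 2.7], [-1.18, 4.32], [0.11, 2.71], [-2.7, 2.7]. Speed limits (rad/s): [2.57, 2.57, 3.14, 3.14, 3.14, 3.14].

### API

Orientations are given as a unit quaternion [w, x, y, z].
In Python, from rig import manip, eyes, recognise, regions_of, mark_of gives the robot as it stands.
- The arm moves only by the shell command python3 -m inch 'ROWS' [FORCE]. ROWS is JSON, a list of rows, each a list of 5 numbers: the gripper command: -1 is shut, 1 is fully open, values between are in proportion, then the shift along the tool's x, y, z in mm, then the turn about the tool's z in degrees. A call has 1 to 20 rows; each row shifts and turns the pose as measured when the row begins, along the tool's axes as they then stand; what a row does not reach is not made up. A row lasts 1/12 s, in which the tool goes at most 41.7 mm and 7.16 degrees, less where a joint would pass 70% of its speed; a pose out of reach is approached as far as the arm can. A call with a gripper value outside its range is refused whole. The fingers move at their own pace and stop on an object; FORCE is the grip in N (left out, the last holds). Time passes only in rows, so rows that do not move let the fingers close. It gives the time, the measured TCP pose, the force and the opening at its end, in the units of the state.
- manip.get_state(): the state, without advancing time (a new reading comes with each control period).
- eyes.get_image(name): name is "side" or "top"; returns a dict with "frame" (400x640x3 uint8, red, green, blue), "K" (3x3 intrinsics, pixels), "rvec" (rotation vector, rad) and "tvec" (3), from world to camera coordinates, as OpenCV has them. Camera axes: x right, y down, z forward; pixel columns grow to the right and rows downward; lengths in m; the calibration is good to about 2 mm. A picture is of the moment at which its call begins. There is no depth.
- manip.sign_off(): hands the job in, once; it reports no verdict.
Trained networks look in a picture, given as the dict that the camera call returned (one of the last four; its "shot" number tells which), for a name from the list of things; names that differ only in an ending like _2 or _b are one class to them, and where a whole thing is asked for, a point or a joint stands for the part that bears it (a point fixed in the world has none). Each returns a list of dicts, best first, with "confidence" (0 to 1); they miss things now and then, are a little off and sometimes report something else, mostly with a low value. They report only what shows in the picture. A call takes as long as a camera call. They do not tell look-alikes from the thing itself.
- recognise(picture, target): "bbox" ([left, top, width, height] in pixels, round what is visible of it).
- regions_of(picture, target): "mask" (400x640 bool, what is visible of it) and "bbox" ([left, top, width, height] in pixels, round what is visible of it).
- mark_of(picture, target): "point" ([row, column] in pixels: a listed point, or the origin of a listed thing).
The state is a dict: "clock": time; "qpos": joint angles; "qd": joint speeds; "effort": joint torques, N m; "position": TCP position; "ee_rot": TCP orientation; "contact_force": force on the tool from outside, world axes, zero at the start; "moment": the same for the moment, N m; "width": finger opening in m.
Only numpy, scipy, OpenCV 4.12 (cv2) and the standard library are available. Lean on these libraries where they do the work, as an engineer would, in place of code of your own. Each camera call takes 0.05 s, during which the arm holds its last target.

## Working session

There is one attempt and no reset: what is moved stays moved. The work goes in short steps, Python scripts to look and compute and a shell command to move; the robot and the scene stay as the last step left them, time stands still between calls to the robot, and variables do not carry over. Pictures are saved under pics/ and viewed, and the job is handed in when it is done.

```bash
ls; mkdir -p pics; python3 - <<'E'
from rig import manip, eyes
import cv2
print(manip.get_state()); print(manip.grip_point_offset)
for n in ("side","top"):
    p=eyes.get_image(n); cv2.imwrite(f"pics/{n}0.png",p["frame"][:,:,::-1]); print(n,p["K"],p["rvec"],p["tvec"])
E
```

```text
pics
{'clock': 0.0, 'qpos': array([ 1.01105020e+00,  2.76589112e-01,  1.50613114e+00, -1.70395721e-05,
        1.36068934e+00, -1.21014361e-01]), 'qd': array([-6.45215763e-04,  9.73108229e-05, -2.08628101e-03, -2.30517448e-03,
        7.37039643e-04, -4.52418009e-04]), 'effort': array([ 2.13787753e-03, -4.16780806e+01, -2.45812440e+01,  2.45971989e-05,
        1.07050900e-02,  1.96408777e-06]), 'position': array([0.24399223, 0.52008574, 0.23044386]), 'ee_rot': array([ 3.98591639e-04,  8.44034146e-01,  5.36288667e-01, -8.16400386e-04]), 'contact_force': array([ 0.10604709, -0.66751916, -0.6085938 ]), 'moment': array([-0.03399006,  0.00529814, -0.0021532 ]), 'width': 0.08537927315902101}
-0.0187
side [[464.41968309   0.         316.44073312]
 [  0.         464.41968309 201.12772698]
 [  0.           0.           1.        ]] [ 2.41005827 -0.0548079   0.04630666] [-0.54422541  0.04337117  1.28628303]
top [[371.59041113   0.         323.67567015]
 [  0.         371.59041113 200.02901977]
 [  0.           0.           1.        ]] [ 2.18495562 -2.2235313   0.06105495] [0.00876386 0.5372527  1.00831095]
```

View pics/side0.png

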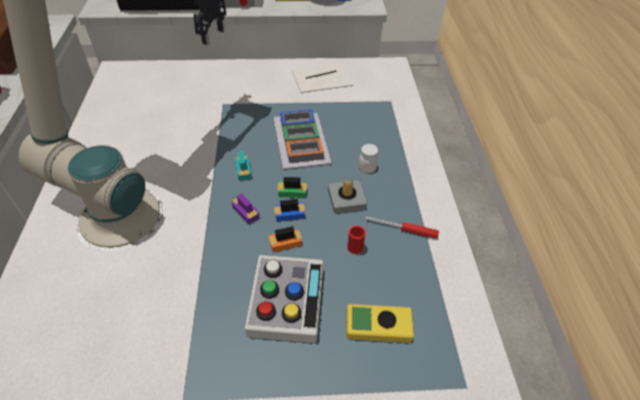

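View pics/top0.png

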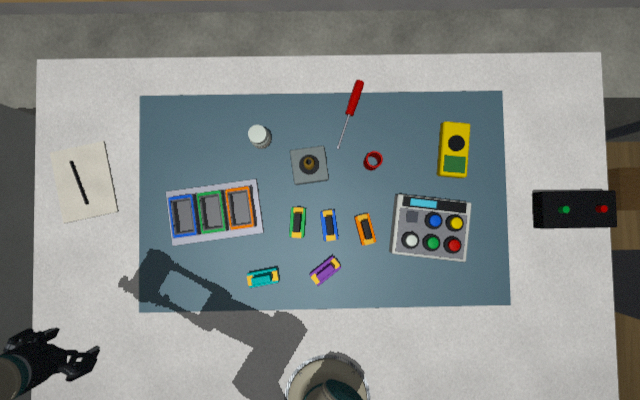

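```bash
cat > h.py <<'E'
from rig import manip, eyes, recognise, regions_of, mark_of
import numpy as np, cv2
from scipy.spatial.transform import Rotation as R
def ray(p,uv):
    Rm=cv2.Rodrigues(np.array(p["rvec"]))[0]; t=np.array(p["tvec"]).ravel()
    q=cv2.undistortPoints(np.array([[uv]],float),p["K"],None).ravel()
    d=Rm.T@np.array([q[0],q[1],1.]); c=-Rm.T@t
    return c,d/np.linalg.norm(d)
def atz(p,uv,z):
    c,d=ray(p,uv); return c+d*(z-c[2])/d[2]
def proj(p,X):
    return cv2.projectPoints(np.array(X,float).reshape(-1,1,3),np.array(p["rvec"],float),np.array(p["tvec"],float),p["K"],None)[0].reshape(-1,2)
def tri(ps,uvs):
    A=np.zeros((3,3));b=np.zeros(3)
    for p,uv in zip(ps,uvs):
        c,d=ray(p,uv);M=np.eye(3)-np.outer(d,d);A+=M;b+=M@c
    X=np.linalg.solve(A,b)
    return X,[np.linalg.norm((np.eye(3)-np.outer(ray(p,u)[1],ray(p,u)[1]))@(X-ray(p,u)[0]))*1e3 for p,u in zip(ps,uvs)]
def plan(xyz,jaw=None):
    """print shift in tool axes (mm) and turn (deg); jaw = world yaw (deg) of jaw axis wanted"""
    s=manip.get_state(); w,x,y,z=s["ee_rot"]; Rm=R.from_quat([x,y,z,w]).as_matrix()
    d=(np.array(xyz)-s["position"])*1e3
    yaw=np.degrees(np.arctan2(Rm[1,0],Rm[0,0]))
    out=Rm.T@d
    turn=0
    if jaw is not None: turn=-(((jaw-yaw)+90)%180-90)
    print("pos",np.round(s["position"]*1e3,1),"jawyaw",round(yaw,1),"tilt",np.round(np.degrees(np.arccos(-Rm[2,2])),2),"q6",round(s["qpos"][5],2),"| tool shift",np.round(out,1),"turn",round(turn,1),"t",round(s["clock"],2),"w",round(s["width"]*1e3,1),"F",np.round(s["contact_force"],1))
    return out,turn
def crop(p,c0,r0,c1,r1,k,name):
    im=cv2.resize(p["frame"][r0:r1,c0:c1],None,fx=k,fy=k,interpolation=cv2.INTER_CUBIC)
    cv2.imwrite(f"pics/{name}.png",im[:,:,::-1])
E
python3 - <<'E'
from h import *
T=eyes.get_image("top");S=eyes.get_image("side")
names={"module_orange":0,"module_blue":0,"module_green":0,"socket_orange_floor":.016,"socket_blue_floor":.016,"socket_green_floor":.016,"sleeve":0,"spigot_foot":.034,"terminal":0,"jig":0,"console":0,"key_white_top":.069,"key_yellow_top":.069,"key_blue_top":.069,"key_green_top":.069,"key_red_top":.069}
for n,z in names.items():
    a=mark_of(T,n);b=mark_of(S,n)
    f=lambda l:[(np.round(e["point"][::-1],1).tolist(),round(e["confidence"],2)) for e in l[:3]]
    print(n,f(a),f(b))
    if a: print("   topz",np.round(atz(T,a[0]["point"][::-1],z)*1e3,1),end=" ")
    if b: print("sidez",np.round(atz(S,b[0]["point"][::-1],z)*1e3,1),end=" ")
    if a and b: X,e=tri([T,S],[a[0]["point"][::-1],b[0]["point"][::-1]]);print("tri",np.round(X*1e3,1),np.round(e,1))
crop(T,160,170,480,300,2.5,"t_crop");crop(S,200,90,400,350,2.3,"s_crop")
E
```

```text
module_orange [([360.5, 226.6], 0.98), ([215.8, 210.6], 0.49)] [([286.4, 243.6], 0.59)]
   topz [ 462.4 -101.5    0. ] sidez [ 459.3 -110.1    0. ] tri [ 460.6 -102.6  -10.1] [1.5 1.5]
module_blue [([262.2, 272.2], 0.95), ([326.4, 222.2], 0.65), ([326.0, 269.2], 0.63)] [([240.3, 171.9], 0.93), ([245.9, 215.4], 0.77), ([289.0, 214.3], 0.75)]
   topz [342.2 171.7   0. ] sidez [321.8 166.2  -0. ] tri [330.8 173.   -7.9] [10.1 10.1]
module_green [([300.9, 219.0], 0.88)] [([294.9, 193.3], 0.74)]
   topz [486.4  63.2   0. ] sidez [485.8  71.5   0. ] tri [486.1  62.8   9.5] [0.3 0.3]
socket_orange_floor [([243.9, 209.2], 0.89), ([217.4, 214.0], 0.31)] [([302.6, 153.7], 0.89)]
   topz [515.9 217.2  16. ] sidez [513.3 224.3  16. ] tri [514.4 215.6  23.9] [1.3 1.3]
socket_blue_floor [([188.9, 215.1], 0.71)] [([355.7, 247.1], 0.72), ([296.8, 122.9], 0.61)]
   topz [502.5 366.6  16. ] sidez [ 640.  -140.4   16. ] tri [ 656.9  646.5 -967.5] [157. 157.]
socket_green_floor [([213.3, 216.0], 0.94)] [([303.9, 139.7], 0.62)]
   topz [498.8 300.5  16. ] sidez [519.7 290.7  16. ] tri [509.5 302.9   5.9]
[... 983 characters left out ...]
 33.3  69. ] key_yellow_top [([457.7, 224.4], 0.4)] [([288.6, 305.4], 0.55)]
   topz [ 465.5 -346.5   69. ] sidez [ 464.1 -332.9   69. ] tri [ 465.2 -341.1   83.5] [0.8 0.8]
key_blue_top [([435.7, 220.8], 0.45)] [([293.2, 286.4], 0.61), ([344.6, 197.3], 0.6), ([301.9, 153.1], 0.56)]
   topz [ 475.9 -289.5   69. ] sidez [ 475.3 -284.5   69. ] tri [ 475.6 -287.8   74.5] [0.3 0.3]
key_green_top [([434.0, 241.1], 0.47)] [([267.6, 284.2], 0.42)]
   topz [ 423.5 -283.5   69. ] sidez [ 416.5 -276.2   69. ] tri [ 420.5 -281.2   76.8] [3.5 3.5]
key_red_top [([452.0, 246.1], 0.45)] [([266.0, 310.0], 0.44)]
   topz [ 409.8 -329.8   69. ] sidez [ 414.1 -342.2   69. ] tri [ 410.9 -334.6   55.4] [2.2 2.2]
```

View pics/t_crop.png

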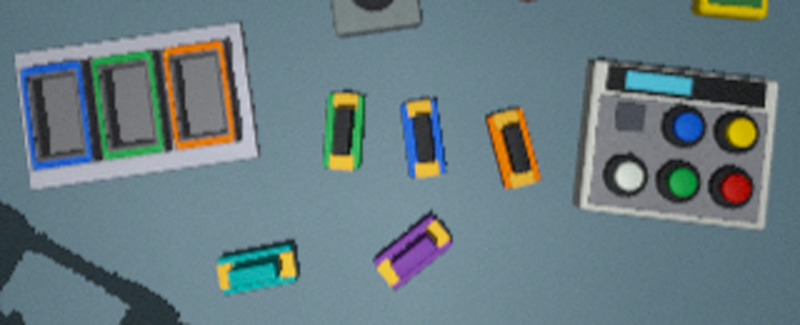

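View pics/s_crop.png

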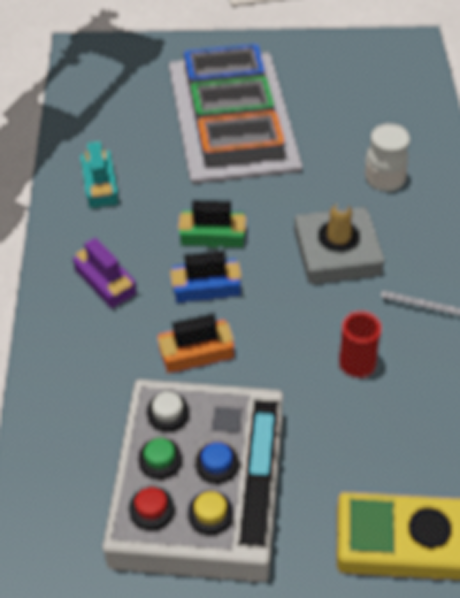

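```bash
cat > fit.py <<'E'
from h import *
from scipy.optimize import minimize
UP=6
HUE={"orange":(5,16),"yellow":(17,32),"green":(45,75),"blue":(104,128),"red":(0,4)}
def cmask(p,box,cols,smin=130,vmin=50):
    c0,r0,c1,r1=box
    im=cv2.resize(p["frame"][r0:r1,c0:c1],None,fx=UP,fy=UP,interpolation=cv2.INTER_CUBIC)
    h=cv2.cvtColor(im,cv2.COLOR_RGB2HSV); m=np.zeros(h.shape[:2],np.uint8)
    for c in cols:
        a,b=HUE[c]; m|=((h[...,0]>=a)&(h[...,0]<=b)&(h[...,1]>=smin)&(h[...,2]>=vmin)).astype(np.uint8)
    n,l,st,_=cv2.connectedComponentsWithStats(m)
    for i in range(1,n):
        if st[i,4]<60: m[l==i]=0
    return m
def hull(m):
    pts=cv2.findNonZero(m); o=np.zeros_like(m); cv2.fillConvexPoly(o,cv2.convexHull(pts),1); return o
def render(p,box,X,shape):
    uv=(proj(p,X)-[box[0],box[1]]+.5)*UP-.5
    o=np.zeros(shape,np.uint8); h=cv2.convexHull(uv.astype(np.float32)).reshape(-1,2)
    cv2.fillConvexPoly(o,np.round(h*16).astype(np.int32),1,shift=4); return o
def blockpts(x,y,a,L,W,z0,z1):
    c,s=np.cos(a),np.sin(a)
    return np.array([[x+c*u*L/2-s*v*W/2,y+s*u*L/2+c*v*W/2,z] for u in(-1,1) for v in(-1,1) for z in(z0,z1)])
def fit(views,x0,pts):
    """views: list (p,box,mask); pts(params)->Nx3"""
    def cost(q):
        e=0
        for p,b,m in views:
            o=render(p,b,pts(q),m.shape); e+=1-(o&m).sum()/max(1,(o|m).sum())
        return e
    best=None
    st=np.array([.006,.006,.1]+[.004]*(len(x0)-3))
    sx=np.vstack([x0]+[np.array(x0)+st*np.eye(len(x0))[i] for i in range(len(x0))])
    r=minimize(cost,x0,method="Nelder-Mead",options=dict(initial_simplex=sx,xatol=1e-5,fatol=1e-5,maxiter=400))
    sx=np.vstack([r.x]+[r.x-st/2*np.eye(len(x0))[i] for i in range(len(x0))])
    return minimize(cost,r.x,method="Nelder-Mead",options=dict(initial_simplex=sx,xatol=1e-5,fatol=1e-5,maxiter=400))
def modfit(ps,col,x0,z0=0.,pad=14,verbose=True):
    res=[]
    vs=[]
    for p in ps:
        uv=proj(p,blockpts(*x0,.08,.04,z0,z0+.026)); 
        b=[int(uv[:,0].min())-pad,int(uv[:,1].min())-pad,int(uv[:,0].max())+pad,int(uv[:,1].max())+pad]
        m=hull(cmask(p,b,[col,"yellow"] if col!="orange" else ["orange","yellow"])); vs.append((p,b,m))
    out=[]
    for sub in ([vs[0]],[vs[1]],vs) if len(vs)>1 else (vs,):
        r=fit(sub,x0,lambda q:blockpts(*q,.08,.04,z0,z0+.026)); out.append(r.x)
        if verbose: print(col,np.round(r.x[:2]*1e3,1),"yaw",round(np.degrees(r.x[2]),1),"cost",round(r.fun,3))
    return out
E
python3 - <<'E'
from fit import *
T=eyes.get_image("top");S=eyes.get_image("side")
for c,(u,v) in dict(green=(298,221),blue=(330,225),orange=(365,229)).items():
    x=atz(T,(u,v),.026); modfit([T,S],c,[x[0],x[1],0.1])
# sockets
for c,(u,v) in dict(blue=(183,216),green=(211,212),orange=(240,207)).items():
    x=atz(T,(u,v),.042)
    vs=[]
    for p in (T,S):
        x0=[x[0],x[1],.1]
        uv=proj(p,blockpts(*x0,.11,.066,.042,.042)); pad=7
        b=[int(uv[:,0].min())-pad,int(uv[:,1].min())-pad,int(uv[:,0].max())+pad,int(uv[:,1].max())+pad]
        m=cmask(p,b,[c],smin=90); n,l,st,_=cv2.connectedComponentsWithStats(m); m=(l==1+np.argmax(st[1:,4])).astype(np.uint8); vs.append((p,b,hull(m)))
    for sub in ([vs[0]],[vs[1]],vs):
        r=fit(sub,[x[0],x[1],.1,.106,.064],lambda q:blockpts(q[0],q[1],q[2],q[3],q[4],.042,.042))
        print("socket",c,np.round(r.x[:2]*1e3,1),"yaw",round(np.degrees(r.x[2]),1),np.round(r.x[3:]*1e3,1),round(r.fun,3))
E
```

```text
green [478.8  72.4] yaw -4.9 cost 0.031
green [473.8  44.3] yaw 47.6 cost 0.377
green [478.4  72.3] yaw -4.8 cost 0.54
blue [469.1 -13.2] yaw 6.3 cost 0.05
blue [465.6 -45.1] yaw 45.0 cost 0.54
blue [469.1 -13.2] yaw 6.8 cost 0.633
orange [ 456.8 -111.5] yaw 14.6 cost 0.039
orange [ 456.1 -108.3] yaw 8.6 cost 0.113
orange [ 456.8 -111.1] yaw 13.8 cost 0.175
socket blue [501.4 374.6] yaw 7.1 [110.9  67.3] 0.014
socket blue [499.6 379. ] yaw 7.2 [110.2  73.2] 0.024
socket blue [501.1 375.4] yaw 7.5 [111.   66.9] 0.148
socket green [510.7 299.8] yaw 7.1 [109.1  67.7] 0.017
socket green [508.3 305. ] yaw 7.0 [106.9  69.8] 0.014
socket green [509.1 301.5] yaw 6.5 [106.7  66.2] 0.173
socket orange [520.2 224.2] yaw 7.1 [110.2  68. ] 0.018
socket orange [518.1 228.4] yaw 7.1 [110.   76.4] 0.02
socket orange [519.5 224.3] yaw 7.2 [109.4  68. ] 0.146
```

```bash
python3 - <<'E'
from h import *
for n in("top","side"):
    p=eyes.get_image(n);print(n,ray(p,(320,200))[0])
plan([.4568,-.1115,.2304],14.6)
plan([.4568,-.1115,.2304],104.6)
E
```

```text
top [0.49215735 0.01097607 1.03105233]
side [ 0.48195425 -0.85315362  0.99621052]
pos [244.3 520.5 231.3] jawyaw 64.9 tilt 0.01 q6 -0.12 | tool shift [-481.9  460.9    0.9] turn 50.3 t 2.0 w 85.3 F [ 0.6 -0.3  0.7]
pos [244.3 520.5 231.3] jawyaw 64.9 tilt 0.01 q6 -0.12 | tool shift [-481.9  460.9    0.9] turn -39.7 t 2.0 w 85.3 F [ 0.6 -0.3  0.7]
```

```bash
python3 -m inch '[[1,-26.8,25.6,0,0],[1,-26.8,25.6,0,0],[1,-26.8,25.6,0,0],[1,-26.8,25.6,0,0],[1,-26.8,25.6,0,0],[1,-26.8,25.6,0,0],[1,-26.8,25.6,0,0],[1,-26.8,25.6,0,0],[1,-26.8,25.6,0,0],[1,-26.8,25.6,0,0],[1,-26.8,25.6,0,0],[1,-26.8,25.6,0,0],[1,-26.8,25.6,0,0],[1,-26.8,25.6,0,0],[1,-26.8,25.6,0,0],[1,-26.8,25.6,0,0],[1,-26.8,25.6,0,0],[1,-26.8,25.6,0,0]]' 25
python3 -c "
from h import *
plan([.4568,-.1115,.12],14.6)"
```

```text
clock: 3.5
position: [0.4662, -0.131, 0.2312]
ee_rot: [0.001, 0.84, 0.542, 0.007]
contact_force: [0.5, 0.2, 0.0]
width: 0.0855
pos [ 466.2 -131.   231.2] jawyaw 65.6 tilt 0.85 q6 -1.58 | tool shift [ 12.6 -17.6 111.2] turn 51.0 t 3.5 w 85.5 F [0.5 0.2 0. ]
```

```bash
python3 -m inch '[[1,12.6,-17.6,0,0],[1,0,0,0,7.1],[1,0,0,0,7.1],[1,0,0,0,7.1],[1,0,0,0,7.1],[1,0,0,0,7.1],[1,0,0,0,7.1],[1,0,0,0,7.1],[1,0,0,0,0]]'
python3 -c "
from h import *
plan([.4568,-.1115,.12],14.6)"
```

```text
clock: 4.25
position: [0.4587, -0.125, 0.2306]
ee_rot: [0.0, 0.991, 0.131, 0.008]
contact_force: [-0.6, -0.0, -0.0]
width: 0.0855
pos [ 458.7 -125.   230.6] jawyaw 15.0 tilt 0.89 q6 -0.68 | tool shift [-1.000e-01 -1.380e+01  1.106e+02] turn 0.4 t 4.25 w 85.5 F [-0.6 -0.  -0. ]
```

```bash
python3 -m inch '[[1,0,-7,18,0],[1,0,-7,18,0],[1,0,0,18,0],[1,0,0,18,0],[1,0,0,18,0],[1,0,0,18,0],[1,0,0,0,0],[1,0,0,0,0]]'
python3 - <<'E'
from fit import *
plan([.4568,-.1115,.12],14.6)
T=eyes.get_image("top");S=eyes.get_image("side")
crop(T,300,180,460,290,5,"a1");crop(S,210,160,370,280,5,"a2")
E
```

```text
clock: 4.92
position: [0.4592, -0.1118, 0.1213]
ee_rot: [0.002, 0.99, 0.143, 0.011]
contact_force: [0.2, -0.2, 1.9]
width: 0.0853
pos [ 459.2 -111.8  121.3] jawyaw 16.5 tilt 1.3 q6 -0.68 | tool shift [-2.3 -0.9  1.2] turn 1.9 t 4.92 w 85.3 F [ 0.2 -0.2  1.9]
```

View pics/a1.png

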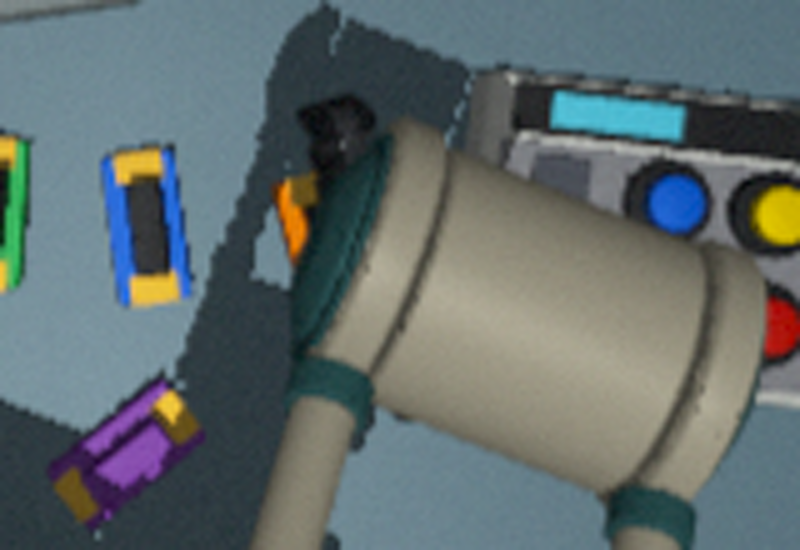

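View pics/a2.png

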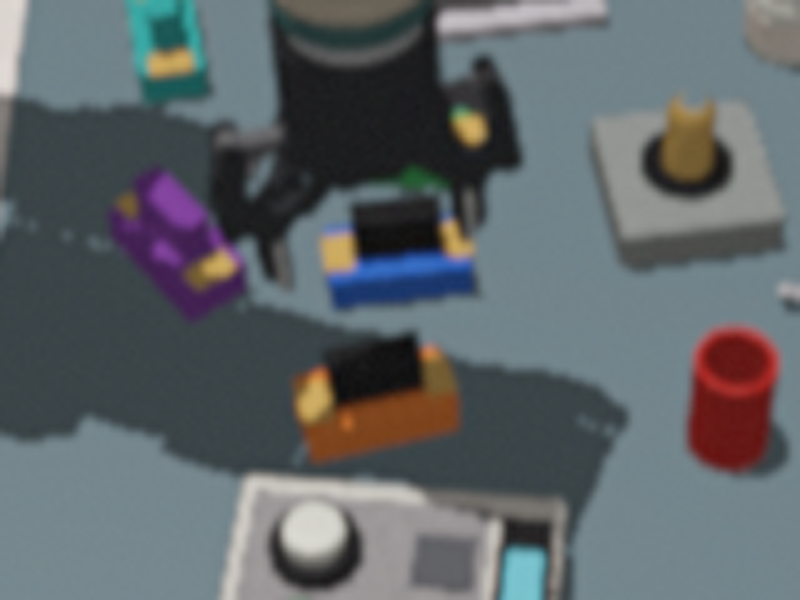

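```bash
python3 -m inch '[[1,-2.3,-1,30,2],[1,0,0,30,0],[1,0,0,20,0],[1,0,0,8,0],[1,0,0,0,0],[1,0,0,0,0]]'
python3 - <<'E'
from fit import *
plan([.4568,-.1115,.032],14.6)
S=eyes.get_image("side")
crop(S,210,160,370,280,5,"a3")
E
```

```text
clock: 5.52
position: [0.4684, -0.1156, 0.04]
ee_rot: [0.008, 0.992, 0.127, 0.021]
contact_force: [-0.1, -0.2, 0.3]
width: 0.0851
pos [ 468.4 -115.6   40. ] jawyaw 14.6 tilt 2.55 q6 -0.65 | tool shift [-10.5  -7.    7.5] turn -0.0 t 5.52 w 85.1 F [-0.1 -0.2  0.3]
```

View pics/a3.png

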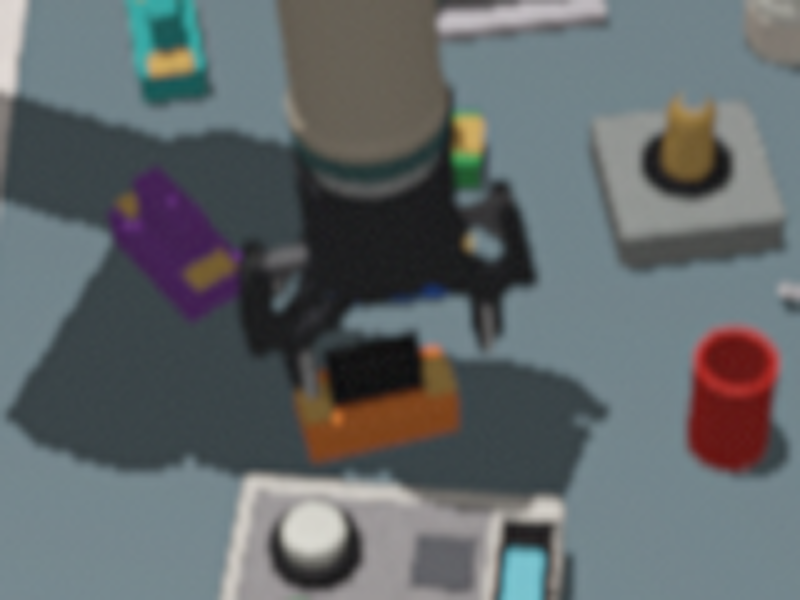

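```bash
sed -i 's/"q6"/"zx,zy",np.round(Rm[:2,2]*57.3,2),"q6"/' h.py; python3 -c "
from h import *
plan([.4568,-.1115,.13],14.6)"
python3 -m inch '[[1,-3,-2,-30,0],[1,-3,-2,-30,0],[1,0,0,-30,0],[1,0,0,0,0],[1,0,0,0,0]]'
python3 -c "
from h import *
plan([.4568,-.1115,.032],14.6)"
```

```text
pos [ 468.7 -115.7   40.3] jawyaw 14.6 tilt 2.6 zx,zy [ 2.54 -0.58] q6 -0.65 | tool shift [ -6.8  -5.2 -90.2] turn -0.0 t 5.57 w 85.6 F [-0.5  0.1  0.6]
clock: 5.98
position: [0.4604, -0.1135, 0.1399]
ee_rot: [0.01, 0.992, 0.127, 0.025]
contact_force: [-0.2, -0.3, -0.2]
width: 0.0853
pos [ 460.4 -113.5  139.9] jawyaw 14.6 tilt 3.12 zx,zy [ 3.02 -0.78] q6 -0.65 | tool shift [ -8.1  -5.7 107.5] turn 0.0 t 5.98 w 85.3 F [-0.2 -0.3 -0.2]
```

```bash
python3 -m inch '[[1,0,0,0,0],[1,0,0,0,0],[1,0,0,0,0],[1,0,0,0,0]]'
python3 -c "
from h import *
plan([.4568,-.1115,.032],14.6)"
python3 -m inch '[[1,0,0,10,0],[1,0,0,10,0],[1,0,0,10,0],[1,0,0,10,0]]'
python3 -c "
from h import *
plan([.4568,-.1115,.032],14.6)"
python3 -m inch '[[1,0,0,-10,0],[1,0,0,-10,0],[1,0,0,-10,0],[1,0,0,-10,0]]'
python3 -c "
from h import *
plan([.4568,-.1115,.032],14.6)"
```

```text
clock: 6.32
position: [0.4607, -0.1136, 0.1409]
ee_rot: [0.011, 0.991, 0.127, 0.027]
contact_force: [-0.3, 0.1, -0.3]
width: 0.0853
pos [ 460.7 -113.6  140.9] jawyaw 14.7 tilt 3.31 zx,zy [ 3.19 -0.86] q6 -0.65 | tool shift [ -8.7  -6.2 108.5] turn 0.1 t 6.32 w 85.3 F [-0.3  0.1 -0.3]
clock: 6.65
position: [0.4629, -0.1142, 0.0985]
ee_rot: [0.011, 0.991, 0.127, 0.026]
contact_force: [0.1, 0.2, -0.8]
width: 0.0853
pos [ 462.9 -114.2   98.5] jawyaw 14.7 tilt 3.22 zx,zy [ 3.11 -0.82] q6 -0.65 | tool shift [-8.5 -6.  66. ] turn 0.1 t 6.65 w 85.3 F [ 0.1  0.2 -0.8]
clock: 6.98
position: [0.4558, -0.1117, 0.1343]
ee_rot: [0.006, 0.992, 0.127, 0.018]
contact_force: [0.6, 0.3, -0.7]
width: 0.0854
pos [ 455.8 -111.7  134.3] jawyaw 14.6 tilt 2.16 zx,zy [ 2.12 -0.41] q6 -0.65 | tool shift [ -2.5  -1.6 102.3] turn 0.0 t 6.98 w 85.4 F [ 0.6  0.3 -0.7]
```

```bash

python3 -m inch '[[1,0,0,-10,0],[1,0,0,-10,0],[1,0,0,-10,0],[1,0,0,-10,0],[1,0,0,0,0]]'
python3 -c "
from h import *
plan([.4568,-.1115,.032],14.6)"
python3 -m inch '[[1,0,0,10,0],[1,0,0,10,0],[1,0,0,10,0],[1,0,0,10,0],[1,0,0,10,0],[1,0,0,0,0]]'
python3 -c "
from h import *
plan([.4568,-.1115,.032],14.6)"
```

```text
clock: 7.4
position: [0.4547, -0.1116, 0.1807]
ee_rot: [0.006, 0.992, 0.127, 0.018]
contact_force: [-0.0, -0.4, -0.2]
width: 0.0856
pos [ 454.7 -111.6  180.7] jawyaw 14.7 tilt 2.23 zx,zy [ 2.19 -0.45] q6 -0.65 | tool shift [ -3.1  -2.1 148.7] turn 0.1 t 7.4 w 85.6 F [-0.  -0.4 -0.2]
clock: 7.9
position: [0.4551, -0.1113, 0.126]
ee_rot: [0.006, 0.992, 0.127, 0.017]
contact_force: [-0.2, 0.0, 0.4]
width: 0.0858
pos [ 455.1 -111.3  126. ] jawyaw 14.7 tilt 2.1 zx,zy [ 2.07 -0.39] q6 -0.65 | tool shift [-1.5 -0.9 94. ] turn 0.1 t 7.9 w 85.8 F [-0.2  0.   0.4]
```

```bash

python3 -m inch '[[1,0,0,10,0],[1,0,0,10,0],[1,0,0,10,0],[1,0,0,-10,0],[1,0,0,-10,0],[1,0,0,-10,0],[1,0,0,0,0]]'
python3 -c "
from h import *
plan([.4568,-.1115,.032],14.6)"
python3 -m inch '[[1,0,0,-10,0],[1,0,0,-10,0],[1,0,0,-10,0],[1,0,0,10,0],[1,0,0,10,0],[1,0,0,10,0],[1,0,0,0,0]]'
python3 -c "
from h import *
plan([.4568,-.1115,.032],14.6)"
python3 -m inch '[[1,-25,0,0,0],[1,0,0,0,0],[1,0,0,0,0],[1,25,0,0,0],[1,0,0,0,0]]'
python3 -c "
from h import *
plan([.4568,-.1115,.032],14.6)"
```

```text
clock: 8.48
position: [0.4519, -0.11, 0.1237]
ee_rot: [0.003, 0.992, 0.127, 0.013]
contact_force: [0.0, -0.4, -0.3]
width: 0.0857
pos [ 451.9 -110.   123.7] jawyaw 14.6 tilt 1.5 zx,zy [ 1.49 -0.15] q6 -0.65 | tool shift [ 2.1  1.8 91.8] turn 0.0 t 8.48 w 85.7 F [ 0.  -0.4 -0.3]
clock: 9.07
position: [0.4529, -0.1104, 0.1272]
ee_rot: [0.005, 0.992, 0.127, 0.015]
contact_force: [-0.6, -0.3, -0.6]
width: 0.0853
pos [ 452.9 -110.4  127.2] jawyaw 14.7 tilt 1.85 zx,zy [ 1.82 -0.29] q6 -0.65 | tool shift [ 0.7  0.8 95.3] turn 0.1 t 9.07 w 85.3 F [-0.6 -0.3 -0.6]
clock: 9.48
position: [0.4519, -0.1102, 0.1265]
ee_rot: [0.004, 0.992, 0.127, 0.015]
contact_force: [0.4, -0.9, 0.7]
width: 0.0856
pos [ 451.9 -110.2  126.5] jawyaw 14.6 tilt 1.75 zx,zy [ 1.73 -0.25] q6 -0.65 | tool shift [ 1.8  1.3 94.6] turn -0.0 t 9.48 w 85.6 F [ 0.4 -0.9  0.7]
```

```bash

python3 -m inch '[[1,0,0,5,0],[1,0,0,10,0],[1,0,0,15,0],[1,0,0,20,0],[1,0,0,-25,0],[1,0,0,-20,0],[1,0,0,-10,0],[1,0,0,-5,0],[1,0,0,0,0]]'
python3 -c "
from h import *
plan([.4568,-.1115,.032],14.6)"
python3 -m inch '[[1,0,0,5,0],[1,0,0,10,0],[1,0,0,15,0],[1,0,0,20,0],[1,0,0,-25,0],[1,0,0,-20,0],[1,0,0,-10,0],[1,0,0,-5,0],[1,0,0,0,0]]'
python3 -c "
from h import *
plan([.4568,-.1115,.032],14.6)"
```

```text
clock: 10.23
position: [0.4512, -0.1092, 0.1326]
ee_rot: [0.003, 0.992, 0.128, 0.012]
contact_force: [0.1, -0.4, 0.2]
width: 0.0853
pos [ 451.2 -109.2  132.6] jawyaw 14.7 tilt 1.41 zx,zy [ 1.4  -0.12] q6 -0.65 | tool shift [  2.6   2.8 100.7] turn 0.1 t 10.23 w 85.3 F [ 0.1 -0.4  0.2]
clock: 10.98
position: [0.4459, -0.1073, 0.1325]
ee_rot: [-0.001, 0.992, 0.128, 0.005]
contact_force: [-0.3, 0.2, 0.0]
width: 0.0852
pos [ 445.9 -107.3  132.5] jawyaw 14.7 tilt 0.64 zx,zy [0.6  0.22] q6 -0.65 | tool shift [  8.4   7.  100.6] turn 0.1 t 10.98 w 85.2 F [-0.3  0.2  0. ]
```

```bash

python3 -m inch '[[1,4,3,4,0],[1,4,3,8,0],[1,0,0,12,0],[1,0,0,14,0],[1,0,0,14,0],[1,0,0,13,0],[1,0,0,10,0],[1,0,0,8,0],[1,0,0,6,0],[1,0,0,4,0],[1,0,0,2,0],[1,0,0,0,0]]'
python3 -c "
from h import *
plan([.4568,-.1115,.034],14.6)"
```

```text
clock: 11.98
position: [0.4553, -0.1105, 0.021]
ee_rot: [-0.004, 0.992, 0.128, 0.001]
contact_force: [-0.1, 0.4, -0.2]
width: 0.0857
pos [ 455.3 -110.5   21. ] jawyaw 14.7 tilt 0.45 zx,zy [0.02 0.45] q6 -0.66 | tool shift [  1.3   1.2 -13. ] turn 0.1 t 11.98 w 85.7 F [-0.1  0.4 -0.2]
```

```bash

python3 -m inch '[[1,1,1,-12,0],[1,0,0,0,0],[1,0,0,0,0]]'
python3 - <<'E'
from h import *
plan([.4568,-.1115,.034],14.6)
S=eyes.get_image("side")
crop(S,210,160,370,280,5,"a4")
E
```

```text
clock: 12.23
position: [0.4569, -0.1115, 0.0334]
ee_rot: [-0.004, 0.992, 0.128, 0.001]
contact_force: [-0.4, 0.3, 0.4]
width: 0.0853
pos [ 456.9 -111.5   33.4] jawyaw 14.7 tilt 0.44 zx,zy [0.06 0.44] q6 -0.66 | tool shift [-0.1 -0.  -0.6] turn 0.1 t 12.23 w 85.3 F [-0.4  0.3  0.4]
```

View pics/a4.png

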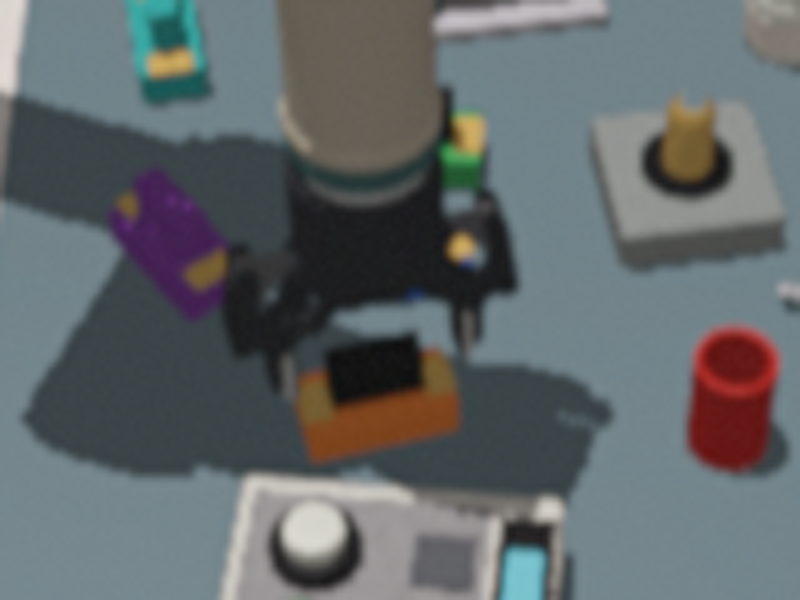

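```bash
python3 - <<'E'
from h import *
S=eyes.get_image("side")
a=np.radians(14.7)
for w in(-.0427,0,.0427):
  for z in (.034,.046): print(w,z,(proj(S,[[.4569+w*np.cos(a),-.1115+w*np.sin(a),z]])-[210,160])*5)
E
python3 -m inch '[[0,0,0,0,0],[-0.2,0,0,0,0],[-0.2,0,0,0,0],[-0.4,0,0,0,0],[-1,0,0,0,0],[-1,0,0,0,0],[-1,0,0,0,0],[-1,0,0,0,0]]' 20
python3 - <<'E'
from h import *
plan([.4568,-.1115,.034],14.6)
S=eyes.get_image("side")
crop(S,210,160,370,280,5,"a5")
E
```

```text
-0.0427 0.034 [[295.62297302 400.22323746]]
-0.0427 0.046 [[294.27757784 386.05824913]]
0 0.034 [[375.54703178 381.12563843]]
0 0.046 [[374.80679019 366.92745134]]
0.0427 0.034 [[454.26018387 362.31738168]]
0.0427 0.046 [[454.10691666 348.08863944]]
clock: 13.0
position: [0.457, -0.1115, 0.0334]
ee_rot: [-0.003, 0.992, 0.128, 0.001]
contact_force: [-1.0, 0.4, 0.6]
width: 0.0495
pos [ 457.  -111.5   33.4] jawyaw 14.7 tilt 0.43 zx,zy [0.11 0.42] q6 -0.66 | tool shift [-0.2 -0.1 -0.6] turn 0.1 t 13.0 w 49.5 F [-1.   0.4  0.6]
```

View pics/a5.png

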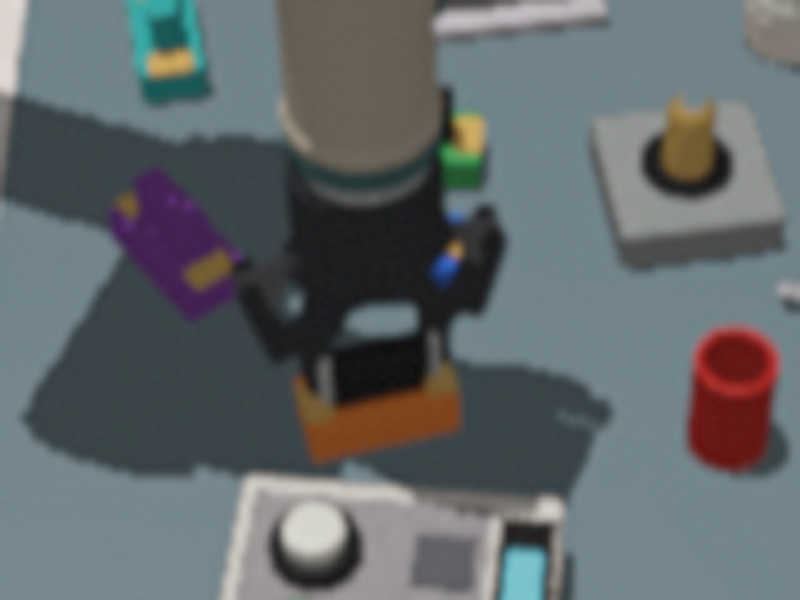

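```bash
python3 -m inch '[[1,0,0,0,0],[1,0,0,0,0],[1,0,0,0,0],[1,0,0,0,0],[1,0,0,0,7],[1,0,0,0,7],[1,0,0,0,7],[1,0,0,0,7],[1,0,0,0,7],[1,0,0,0,7],[1,0,0,0,7],[1,0,0,0,7],[1,0,0,0,7],[1,0,0,0,7],[1,0,0,0,7],[1,0,0,0,7],[1,0,0,0,3],[1,0,0,0,0],[1,0,0,0,0]]' 20
python3 - <<'E'
from h import *
plan([.4570,-.1115,.033],104.7)
S=eyes.get_image("side")
crop(S,210,160,370,280,5,"a6")
E
```

```text
clock: 14.63
position: [0.456, -0.1111, 0.032]
ee_rot: [-0.003, 0.795, -0.607, -0.003]
contact_force: [0.3, 0.3, 0.3]
width: 0.0851
pos [ 456.  -111.1   32. ] jawyaw -74.7 tilt 0.48 zx,zy [-0.01  0.48] q6 0.9 | tool shift [ 0.7 -0.8 -1. ] turn 0.6 t 14.63 w 85.1 F [0.3 0.3 0.3]
```

View pics/a6.png

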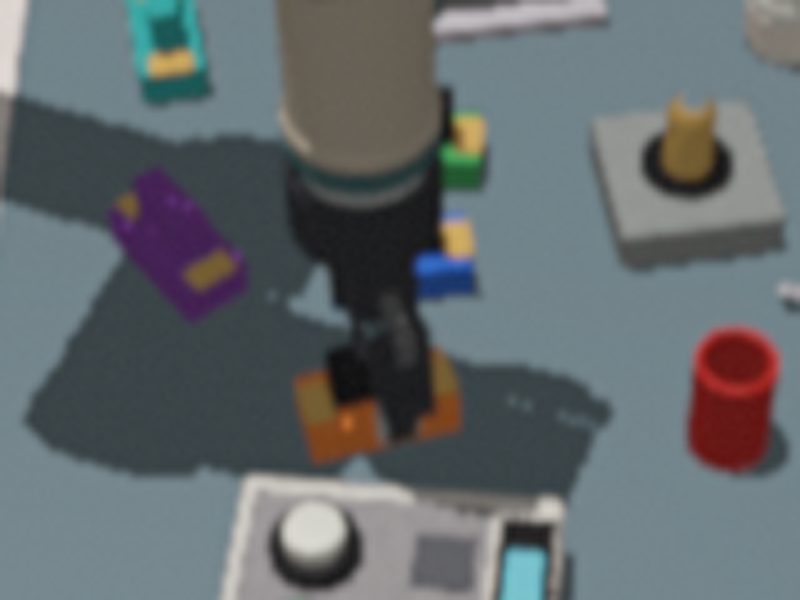

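```bash
python3 -m inch '[[1,0.7,-0.8,-1.5,0.6],[0,0,0,0,0],[0,0,0,0,0],[-0.4,0,0,0,0],[-0.6,0,0,0,0],[-1,0,0,0,0],[-1,0,0,0,0],[-1,0,0,0,0],[-1,0,0,0,0],[-1,0,0,0,0],[-1,0,0,0,0]]' 40
python3 - <<'E'
from fit import *
plan([.4570,-.1115,.033],104.7)
S=eyes.get_image("side")
crop(S,210,160,370,280,5,"a7")
E
```

```text
clock: 15.6
position: [0.4572, -0.1116, 0.0338]
ee_rot: [-0.003, 0.792, -0.61, -0.003]
contact_force: [0.3, -0.1, -0.8]
width: 0.0174
pos [ 457.2 -111.6   33.8] jawyaw -75.2 tilt 0.47 zx,zy [0.   0.47] q6 0.91 | tool shift [-0.2  0.2  0.8] turn 0.1 t 15.6 w 17.4 F [ 0.3 -0.1 -0.8]
```

View pics/a7.png

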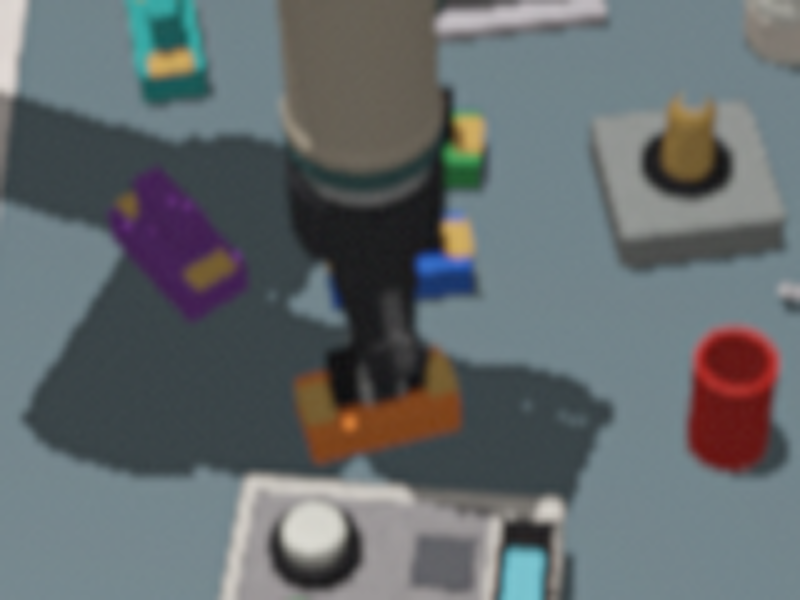

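```bash
python3 -m inch '[[-1,0,0,-6,0],[-1,0,0,-12,0],[-1,0,0,-16,0],[-1,0,0,-18,0],[-1,0,0,-16,0],[-1,0,0,-12,0],[-1,0,0,-6,0],[-1,0,0,-3,0],[-1,0,0,0,0]]'
python3 - <<'E'
from fit import *
plan([.5202,.2242,.12],97.1)
E
```

```text
clock: 16.4
position: [0.4544, -0.1113, 0.1267]
ee_rot: [-0.002, 0.792, -0.61, -0.006]
contact_force: [0.2, 0.4, -1.2]
width: 0.017
pos [ 454.4 -111.3  126.7] jawyaw -75.2 tilt 0.72 zx,zy [-0.37  0.62] q6 0.91 | tool shift [-307.3 -149.5    9.9] turn 7.7 t 16.4 w 17.0 F [ 0.2  0.4 -1.2]
```

```bash
python3 -m inch '[[-1,-8,-4,0,0],[-1,-16,-8,0,0],[-1,-22,-11,0,0],[-1,-25,-12,0,0],[-1,-25,-12,0,0],[-1,-25,-12,0,0],[-1,-25,-12,0,0],[-1,-25,-12,0,0],[-1,-25,-12,0,0],[-1,-25,-12,0,0],[-1,-25,-12,0,0],[-1,-20,-10,0,0],[-1,-14,-7,0,0],[-1,-8,-4,0,0],[-1,-4,-2,0,0],[-1,0,0,0,4],[-1,0,0,0,4],[-1,0,0,0,0]]'
python3 - <<'E'
from fit import *
plan([.5202,.2242,.12],97.1)
E
```

```text
clock: 17.9
position: [0.5075, 0.2305, 0.1123]
ee_rot: [0.009, 0.745, -0.667, -0.019]
contact_force: [0.1, 0.3, -0.4]
width: 0.0172
pos [507.5 230.5 112.3] jawyaw -83.7 tilt 2.38 zx,zy [-2.28  0.65] q6 1.74 | tool shift [  7.6 -11.6  -8.3] turn -0.8 t 17.9 w 17.2 F [ 0.1  0.3 -0.4]
```

```bash
python3 -m inch '[[-1,4,-6,-5,0],[-1,4,-6,-10,0],[-1,0,0,-15,0],[-1,0,0,-20,0],[-1,0,0,25,0],[-1,0,0,20,0],[-1,0,0,10,0],[-1,0,0,5,0],[-1,0,0,0,-0.8]]'
python3 - <<'E'
from fit import *
plan([.5202,.2242,.12],97.1)
E
```

```text
clock: 18.65
position: [0.5243, 0.2166, 0.1038]
ee_rot: [0.009, 0.752, -0.659, -0.017]
contact_force: [-0.8, 0.7, -2.0]
width: 0.0168
pos [524.3 216.6 103.8] jawyaw -82.5 tilt 2.19 zx,zy [-2.14  0.47] q6 1.69 | tool shift [ -8.3   3.6 -16. ] turn 0.4 t 18.65 w 16.8 F [-0.8  0.7 -2. ]
```

```bash
python3 -m inch '[[-1,-4,2,-5,0],[-1,-4,1,-10,0],[-1,0,0,-14,0],[-1,0,0,-14,0],[-1,0,0,-14,0],[-1,0,0,-10,0],[-1,0,0,-6,0],[-1,0,0,-2,0],[-1,0,0,35,0],[-1,0,0,30,0],[-1,0,0,0,0],[-1,0,0,0,0]]'
python3 - <<'E'
from fit import *
plan([.5202,.2242,.12],97.1)
E
```

```text
clock: 19.65
position: [0.5254, 0.2291, 0.1309]
ee_rot: [0.001, 0.754, -0.657, -0.012]
contact_force: [0.1, 0.6, -1.5]
width: 0.0173
pos [525.4 229.1 130.9] jawyaw -82.2 tilt 1.38 zx,zy [-1.1   0.84] q6 1.7 | tool shift [ 4.4  5.6 11. ] turn 0.7 t 19.65 w 17.3 F [ 0.1  0.6 -1.5]
```

```bash
python3 -m inch '[[-1,0,3,-5,0],[-1,0,3,-10,0],[-1,0,0,-14,0],[-1,0,0,-12,0],[-1,0,0,-8,0],[-1,0,0,-4,0],[-1,0,0,-2,0],[-1,0,0,35,0],[-1,0,0,30,0],[-1,0,0,0,0],[-1,0,0,0,0]]'
python3 - <<'E'
from fit import *
plan([.5202,.2242,.10],97.1)
S=eyes.get_image("side");T=eyes.get_image("top")
crop(S,230,60,390,180,5,"b1");crop(T,160,150,320,270,5,"b2")
E
```

```text
clock: 20.57
position: [0.5244, 0.2304, 0.1388]
ee_rot: [-0.008, 0.754, -0.657, -0.006]
contact_force: [0.7, 0.4, -1.0]
width: 0.0171
pos [524.4 230.4 138.8] jawyaw -82.1 tilt 1.18 zx,zy [0.06 1.18] q6 1.7 | tool shift [ 6.4  5.2 38.6] turn 0.8 t 20.57 w 17.1 F [ 0.7  0.4 -1. ]
```

View pics/b1.png

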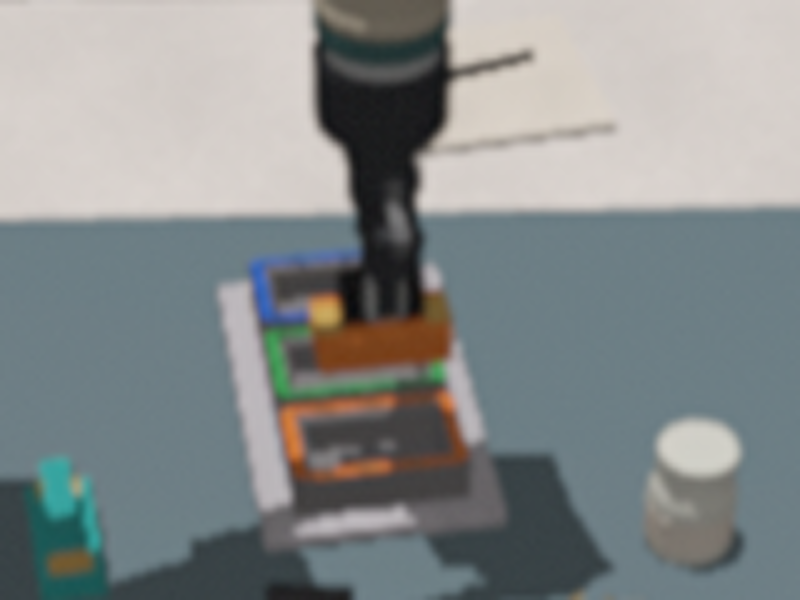

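View pics/b2.png

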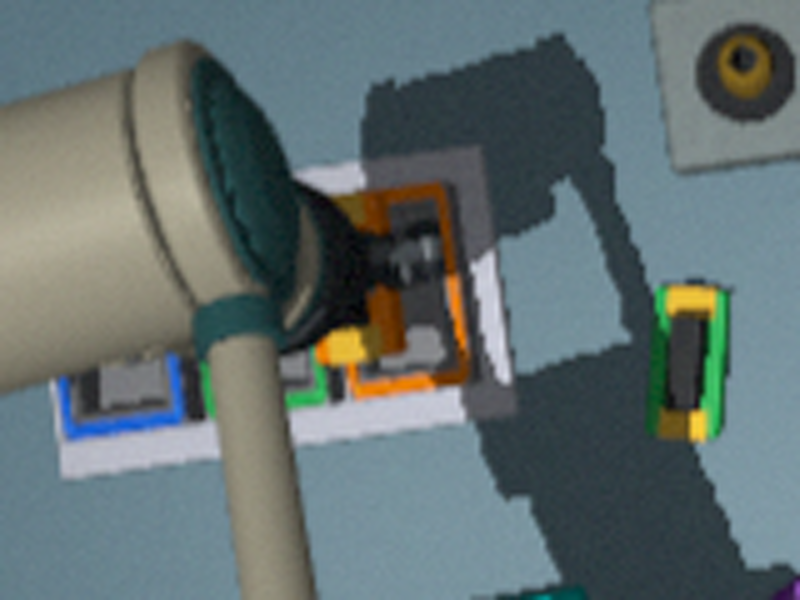

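```bash
python3 -m inch '[[-1,3,2.5,5,0.8],[-1,3,2.5,9,0],[-1,0,0,9,0],[-1,0,0,8,0],[-1,0,0,6,0],[-1,0,0,4,0],[-1,0,0,2,0],[-1,0,0,0,0],[-1,0,0,0,0]]'
python3 - <<'E'
from fit import *
plan([.5202,.2242,.08],97.1)
E
```

```text
clock: 21.42
position: [0.5227, 0.2246, 0.0956]
ee_rot: [-0.011, 0.749, -0.663, -0.005]
contact_force: [-0.5, -0.2, -1.1]
width: 0.0171
pos [522.7 224.6  95.6] jawyaw -83.0 tilt 1.36 zx,zy [0.44 1.28] q6 1.71 | tool shift [ 0.5  2.7 15.5] turn -0.1 t 21.42 w 17.1 F [-0.5 -0.2 -1.1]
```

```bash
python3 -m inch '[[-1,0.5,2.7,4,0],[-1,0,0,4,0],[-1,0,0,3,0],[-1,0,0,1,0],[-1,0,0,0,0]]'
python3 - <<'E'
from fit import *
plan([.5202,.2242,.08],97.1)
S=eyes.get_image("side");T=eyes.get_image("top")
crop(S,230,80,390,200,5,"b3");crop(T,160,150,320,270,5,"b4")
E
```

```text
clock: 21.83
position: [0.5206, 0.2244, 0.083]
ee_rot: [-0.012, 0.749, -0.663, -0.004]
contact_force: [-0.5, -0.5, -0.5]
width: 0.0171
pos [520.6 224.4  83. ] jawyaw -83.0 tilt 1.41 zx,zy [0.54 1.31] q6 1.71 | tool shift [0.2 0.4 3. ] turn -0.1 t 21.83 w 17.1 F [-0.5 -0.5 -0.5]
```

View pics/b3.png

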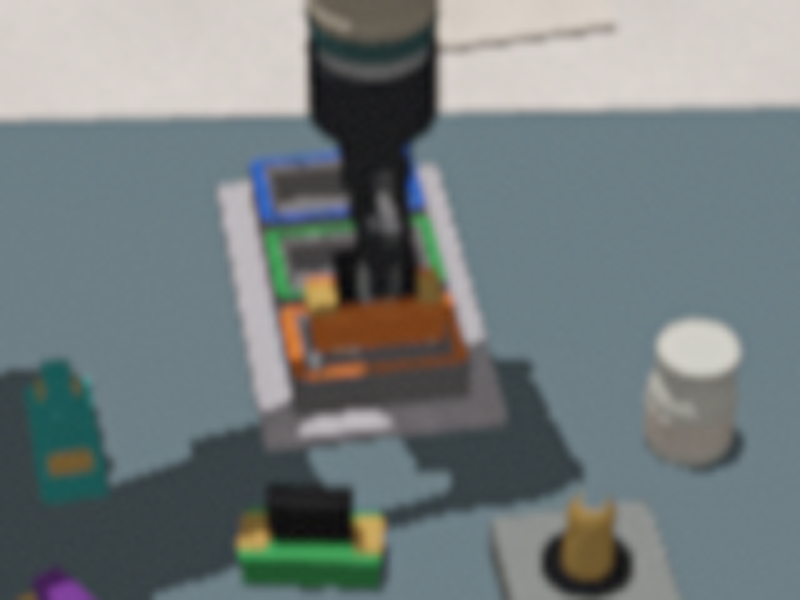

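View pics/b4.png

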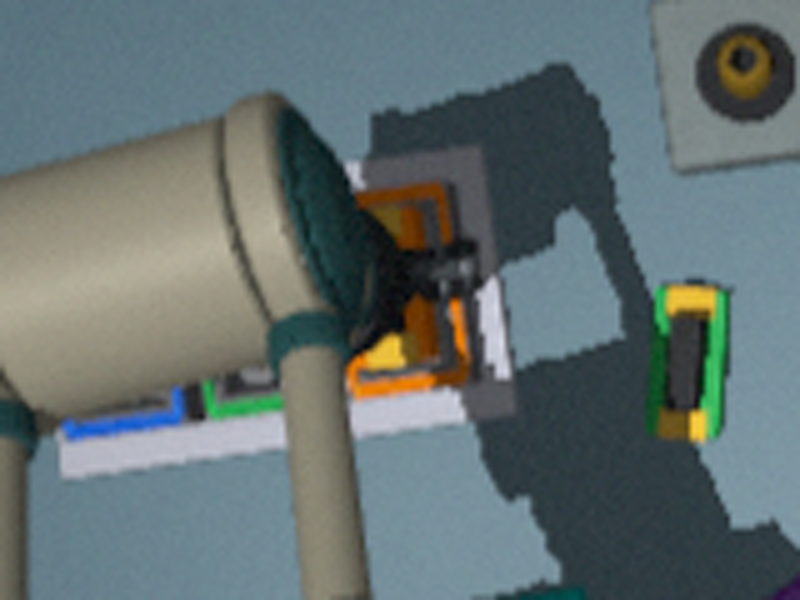

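```bash
python3 -m inch '[[-1,0.6,0.6,3,0],[-1,0,0,3,0],[-1,0,0,3,0],[-1,0,0,2,0],[-1,0,0,1,0]]'
python3 - <<'E'
from fit import *
plan([.5199,.2237,.05],97.1)
E
```

```text
clock: 22.35
position: [0.5209, 0.2241, 0.0708]
ee_rot: [-0.013, 0.749, -0.663, -0.003]
contact_force: [0.2, -0.3, -0.6]
width: 0.0172
pos [520.9 224.1  70.8] jawyaw -83.0 tilt 1.49 zx,zy [0.65 1.34] q6 1.71 | tool shift [ 0.7  1.4 20.8] turn -0.1 t 22.35 w 17.2 F [ 0.2 -0.3 -0.6]
```

```bash
python3 -m inch '[[-1,0.4,0.7,4,0],[-1,0,0,4,0],[-1,0,0,4,0],[-1,0,0,3,0],[-1,0,0,2,0],[-1,0,0,0,0]]'
python3 - <<'E'
from fit import *
plan([.5199,.2237,.05],97.1)
E
```

```text
clock: 22.85
position: [0.5201, 0.2239, 0.0513]
ee_rot: [-0.012, 0.749, -0.663, -0.004]
contact_force: [-0.0, -0.0, -1.4]
width: 0.0168
pos [520.1 223.9  51.3] jawyaw -83.0 tilt 1.45 zx,zy [0.59 1.32] q6 1.71 | tool shift [0.2 0.2 1.3] turn -0.1 t 22.85 w 16.8 F [-0.  -0.  -1.4]
```

Nearly home without force; press lightly and release.

```bash
python3 -m inch '[[-1,0,0,2,0],[-1,0,0,2,0],[-1,0,0,1,0]]'
python3 -c "
from h import *
plan([.5199,.2237,.05],97.1)"
python3 -m inch '[[-0.3,0,0,0,0],[-0.3,0,0,0,0],[-0.3,0,0,0,0]]'
python3 -m inch '[[-0.3,0,0,-6,0],[-0.3,0,0,-12,0],[-0.3,0,0,-20,0],[-0.3,0,0,-20,0],[-0.3,0,0,-20,0],[-0.3,0,0,-12,0],[-0.3,0,0,-6,0],[-0.3,0,0,-3,0],[-0.3,0,0,0,0]]'
python3 - <<'E'
from fit import *
plan([.48,.075,.15],97.1)
S=eyes.get_image("side");T=eyes.get_image("top")
crop(S,230,80,390,200,5,"b5");crop(T,160,150,320,270,5,"b6")
E
```

```text
clock: 23.1
position: [0.5206, 0.2244, 0.05]
ee_rot: [-0.013, 0.749, -0.663, -0.004]
contact_force: [-2.1, -0.6, 1.8]
width: 0.0173
pos [520.6 224.4  50. ] jawyaw -83.0 tilt 1.52 zx,zy [0.66 1.36] q6 1.71 | tool shift [ 0.6  0.8 -0. ] turn -0.1 t 23.1 w 17.3 F [-2.1 -0.6  1.8]
clock: 23.35
position: [0.5218, 0.2248, 0.0513]
ee_rot: [-0.014, 0.749, -0.663, -0.003]
contact_force: [-0.0, -0.1, -0.0]
width: 0.0298
clock: 24.1
position: [0.5205, 0.2223, 0.1552]
ee_rot: [-0.014, 0.749, -0.663, -0.003]
contact_force: [0.1, 0.9, -0.6]
width: 0.03
pos [520.5 222.3 155.2] jawyaw -83.0 tilt 1.63 zx,zy [0.8  1.42] q6 1.71 | tool shift [141.4  58.1   1. ] turn -0.1 t 24.1 w 30.0 F [ 0.1  0.9 -0.6]
```

View pics/b5.png

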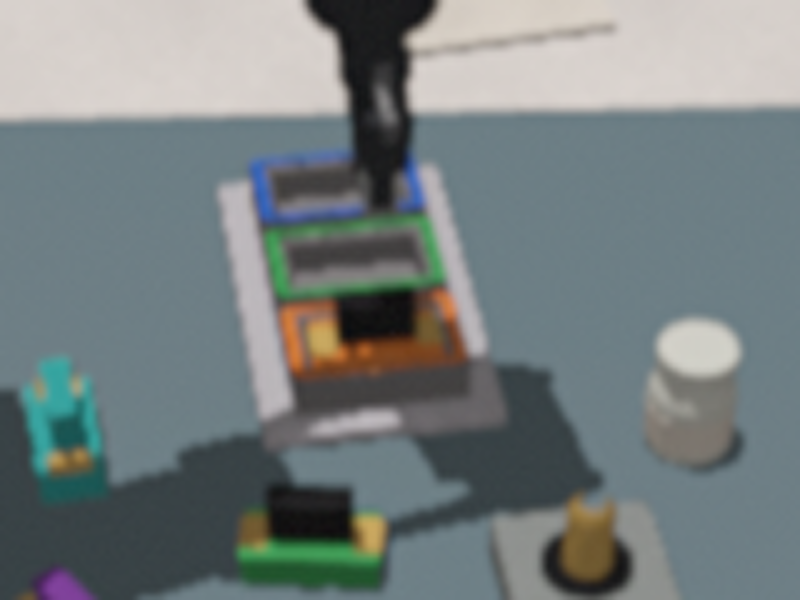

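View pics/b6.png

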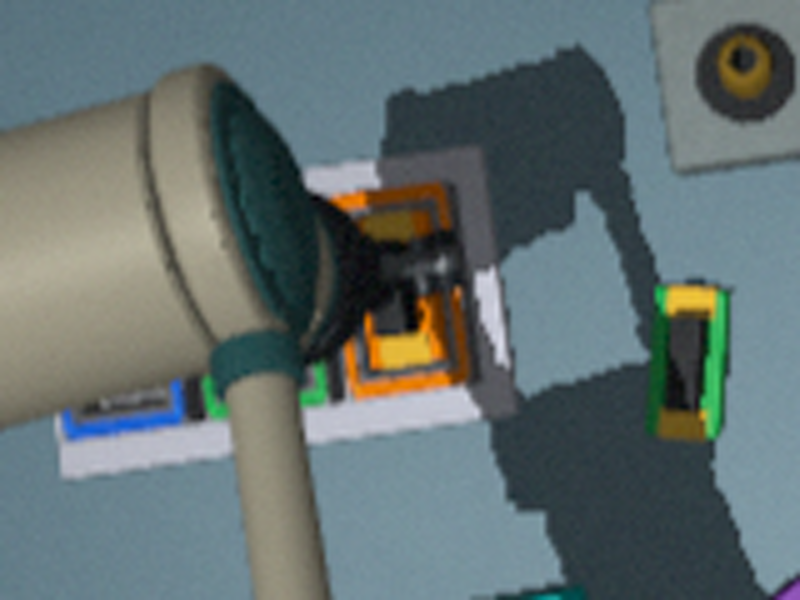

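```bash
python3 - <<'E'
from fit import *
T=eyes.get_image("top")
o=modfit([T],"green",[.4788,.0724,-.08])[0]
plan([o[0],o[1],.16],90+np.degrees(o[2]))
E
```

```text
green [479.   72.7] yaw -4.3 cost 0.032
pos [519.5 222.  153.7] jawyaw -83.0 tilt 1.51 zx,zy [0.63 1.37] q6 1.71 | tool shift [143.1  58.2 -10.3] turn 11.3 t 24.25 w 30.0 F [-0.   0.1 -0.4]
```

```bash
python3 -m inch '[[0.3,7,3,0,0],[0.3,14,6,0,0],[0.3,20,8,0,2],[0.3,22,9,0,3],[0.3,22,9,0,3],[0.3,20,8,0,3],[0.3,14,6,0,0],[0.3,8,3,0,0],[0.3,3,1,0,0],[0.3,0,0,0,0]]' 40
python3 - <<'E'
from fit import *
plan([.479,.0727,.1],85.5)
E
```

```text
clock: 25.08
position: [0.4632, 0.082, 0.1413]
ee_rot: [0.005, -0.679, 0.734, 0.01]
contact_force: [-0.0, -0.5, 0.7]
width: 0.0557
pos [463.2  82.  141.3] jawyaw -94.4 tilt 1.24 zx,zy [-0.39  1.18] q6 1.65 | tool shift [  8.9 -16.8  41. ] turn 0.1 t 25.08 w 55.7 F [-0.  -0.5  0.7]
```

```bash
python3 -m inch '[[0.3,4,-8,5,0],[0.3,4,-8,9,0],[0.3,0,0,12,0],[0.3,0,0,12,0],[0.3,0,0,10,0],[0.3,0,0,8,0],[0.3,0,0,5,0],[0.3,0,0,2,0],[0.3,0,0,0,0]]'
python3 - <<'E'
from fit import *
plan([.479,.0727,.034],85.5)
E
```

```text
clock: 25.83
position: [0.4879, 0.0757, 0.0704]
ee_rot: [0.007, -0.681, 0.732, 0.009]
contact_force: [0.3, -0.1, -0.0]
width: 0.0558
pos [487.9  75.7  70.4] jawyaw -94.1 tilt 1.26 zx,zy [-0.12  1.25] q6 1.62 | tool shift [ 4.5  8.5 36.4] turn 0.4 t 25.83 w 55.8 F [ 0.3 -0.1 -0. ]
```

```bash
python3 -m inch '[[0.3,4,8,2,0],[0.3,0,0,6,0],[0.3,0,0,8,0],[0.3,0,0,8,0],[0.3,0,0,5,0],[0.3,0,0,2,0],[0.3,0,0,0,0]]'
python3 - <<'E'
from fit import *
plan([.479,.0727,.034],85.5)
S=eyes.get_image("side")
crop(S,230,100,390,220,5,"c1")
E
```

```text
clock: 26.42
position: [0.4797, 0.0728, 0.0374]
ee_rot: [0.008, -0.681, 0.732, 0.008]
contact_force: [-0.8, 1.1, -1.1]
width: 0.0551
pos [479.7  72.8  37.4] jawyaw -94.1 tilt 1.25 zx,zy [0.05 1.25] q6 1.61 | tool shift [0.2 0.7 3.4] turn 0.4 t 26.42 w 55.1 F [-0.8  1.1 -1.1]
```

View pics/c1.png

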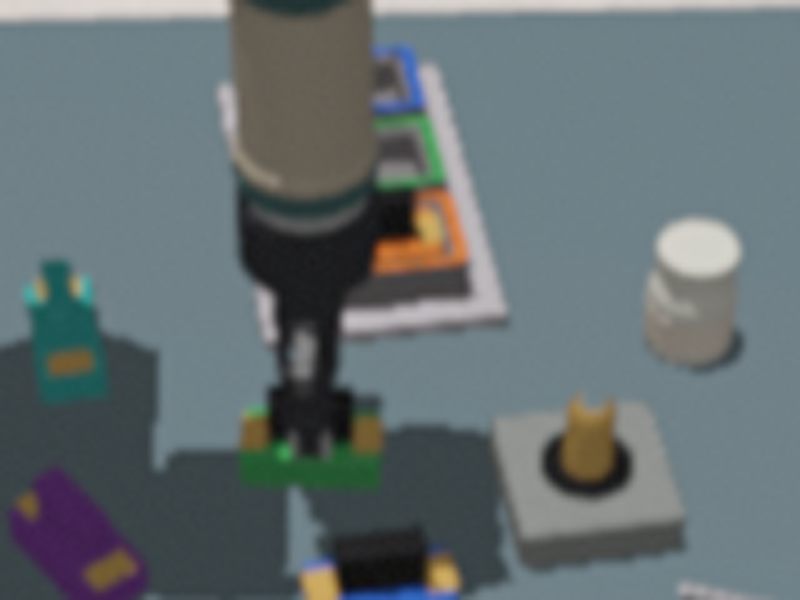

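```bash
python3 -m inch '[[0.3,0.2,0.7,3,0.4],[-0.4,0,0,0,0],[-0.6,0,0,0,0],[-1,0,0,0,0],[-1,0,0,0,0],[-1,0,0,0,0],[-1,0,0,0,0],[-1,0,0,0,0]]' 40
python3 - <<'E'
from fit import *
plan([.479,.0727,.034],85.5)
E
```

```text
clock: 27.13
position: [0.4799, 0.0727, 0.0351]
ee_rot: [0.009, -0.678, 0.735, 0.007]
contact_force: [-0.4, -1.0, -1.7]
width: 0.017
pos [479.9  72.7  35.1] jawyaw -94.5 tilt 1.26 zx,zy [0.18 1.24] q6 1.62 | tool shift [0.1 0.9 1.1] turn -0.0 t 27.13 w 17.0 F [-0.4 -1.  -1.7]
```

```bash
python3 -m inch '[[-1,0,0,-6,0],[-1,0,0,-12,0],[-1,0,0,-16,0],[-1,0,0,-16,0],[-1,0,0,-14,0],[-1,0,0,-10,0],[-1,0,0,-6,0],[-1,0,0,-3,0],[-1,0,0,0,0]]'
python3 - <<'E'
from fit import *
plan([.5115,.2995,.12],97.1)
E
```

```text
clock: 27.88
position: [0.4781, 0.071, 0.1229]
ee_rot: [0.007, -0.678, 0.735, 0.008]
contact_force: [-0.4, -0.2, -2.2]
width: 0.0172
pos [478.1  71.  122.9] jawyaw -94.6 tilt 1.26 zx,zy [-0.01  1.26] q6 1.62 | tool shift [-230.4  -15.2    7.9] turn -11.7 t 27.88 w 17.2 F [-0.4 -0.2 -2.2]
```

```bash
python3 -m inch '[[-1,-5,0,-6,0],[-1,-12,-1,-8,0],[-1,-18,-1,-6,0],[-1,-22,-2,-4,0],[-1,-22,-2,-2,0],[-1,-22,-2,0,0],[-1,-22,-2,0,0],[-1,-22,-2,0,0],[-1,-20,-1,0,0],[-1,-16,-1,0,0],[-1,-12,-1,0,0],[-1,-7,0,0,0],[-1,-3,0,0,0],[-1,0,0,0,-4],[-1,0,0,0,-4],[-1,0,0,0,-4],[-1,0,0,0,0]]'
python3 - <<'E'
from fit import *
plan([.5115,.2995,.12],97.1)
E
```

```text
clock: 29.3
position: [0.504, 0.2822, 0.1476]
ee_rot: [0.0, 0.753, -0.657, -0.013]
contact_force: [-0.1, -0.7, -1.1]
width: 0.0171
pos [504.  282.2 147.6] jawyaw -82.2 tilt 1.51 zx,zy [-1.14  0.99] q6 1.8 | tool shift [-15.6 -10.3  27.8] turn 0.7 t 29.3 w 17.1 F [-0.1 -0.7 -1.1]
```

```bash
python3 -m inch '[[-1,-6,-4,0,0.6],[-1,-6,-4,0,0],[-1,-3,-2,0,0],[-1,0,0,0,0],[-1,0,0,30,0],[-1,0,0,0,0],[-1,0,0,0,0]]'
python3 - <<'E'
from fit import *
plan([.5115,.2995,.09],97.1)
E
```

```text
clock: 29.88
position: [0.5138, 0.2999, 0.1185]
ee_rot: [-0.001, 0.747, -0.665, -0.012]
contact_force: [0.5, 0.1, -0.4]
width: 0.0169
pos [513.8 299.9 118.5] jawyaw -83.4 tilt 1.41 zx,zy [-0.99  1.01] q6 1.84 | tool shift [ 0.7  1.9 28.5] turn -0.5 t 29.88 w 16.9 F [ 0.5  0.1 -0.4]
```

```bash
python3 -m inch '[[-1,0.5,1.2,4,-0.5],[-1,0,0,7,0],[-1,0,0,8,0],[-1,0,0,6,0],[-1,0,0,3,0],[-1,0,0,1,0],[-1,0,0,0,0]]'
python3 - <<'E'
from fit import *
plan([.5124,.2995,.08],97.1)
E
```

```text
clock: 30.47
position: [0.5131, 0.3, 0.0897]
ee_rot: [-0.002, 0.75, -0.661, -0.012]
contact_force: [0.6, 0.1, -1.8]
width: 0.017
pos [513.1 300.   89.7] jawyaw -82.8 tilt 1.35 zx,zy [-0.83  1.06] q6 1.83 | tool shift [0.6 0.6 9.7] turn 0.1 t 30.47 w 17.0 F [ 0.6  0.1 -1.8]
```

```bash
python3 -m inch '[[-1,0.6,0.6,3,0],[-1,0,0,4,0],[-1,0,0,4,0],[-1,0,0,3,0],[-1,0,0,1,0],[-1,0,0,0,0]]'
python3 - <<'E'
from fit import *
plan([.5124,.2995,.052],97.1)
S=eyes.get_image("side")
crop(S,230,80,390,200,5,"c3")
E
```

```text
clock: 30.97
position: [0.5127, 0.2997, 0.0736]
ee_rot: [-0.003, 0.75, -0.662, -0.011]
contact_force: [0.1, -0.5, -1.5]
width: 0.0172
pos [512.7 299.7  73.6] jawyaw -82.8 tilt 1.34 zx,zy [-0.77  1.09] q6 1.83 | tool shift [ 0.6  0.1 21.6] turn 0.1 t 30.97 w 17.2 F [ 0.1 -0.5 -1.5]
```

View pics/c3.png

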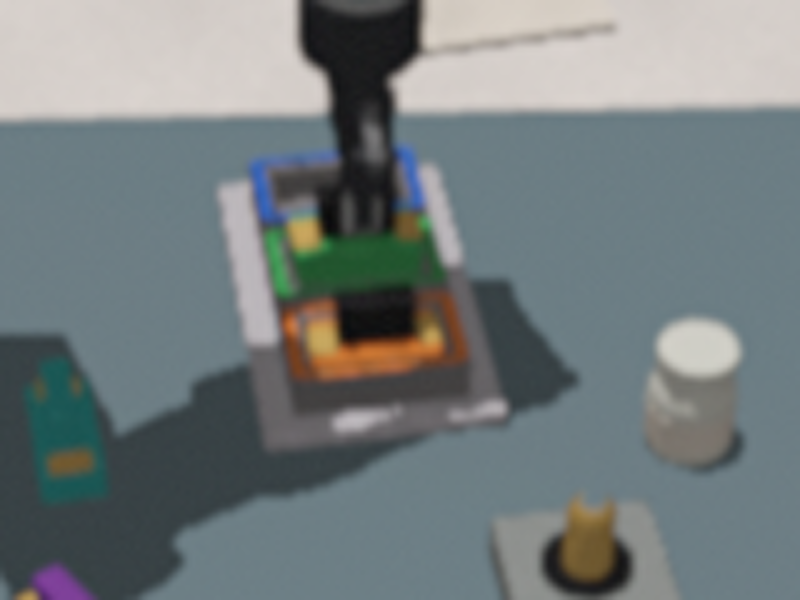

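```bash
python3 -m inch '[[-1,0.4,0.2,4,0],[-1,0,0,4,0],[-1,0,0,4,0],[-1,0,0,3,0],[-1,0,0,2,0],[-1,0,0,0,0]]'
python3 - <<'E'
from fit import *
plan([.5124,.2995,.051],97.1)
E
```

```text
clock: 31.52
position: [0.5126, 0.2997, 0.0552]
ee_rot: [-0.003, 0.75, -0.662, -0.011]
contact_force: [0.7, 0.1, -1.5]
width: 0.0171
pos [512.6 299.7  55.2] jawyaw -82.8 tilt 1.32 zx,zy [-0.73  1.1 ] q6 1.83 | tool shift [0.3 0.2 4.2] turn 0.1 t 31.52 w 17.1 F [ 0.7  0.1 -1.5]
```

```bash
python3 -m inch '[[-1,0,0,3,0],[-1,0,0,2,0],[-1,0,0,2,0],[-1,0,0,1,0]]'
python3 -c "
from h import *
plan([.5124,.2995,.051],97.1)"
python3 -m inch '[[-0.3,0,0,0,0],[-0.3,0,0,0,0],[-0.3,0,0,0,0]]'
python3 -m inch '[[-0.3,0,0,-6,0],[-0.3,0,0,-12,0],[-0.3,0,0,-20,0],[-0.3,0,0,-20,0],[-0.3,0,0,-20,0],[-0.3,0,0,-14,0],[-0.3,0,0,-8,0],[-0.3,0,0,-3,0],[-0.3,0,0,0,0]]'
python3 - <<'E'
from fit import *
T=eyes.get_image("top");S=eyes.get_image("side")
crop(S,230,80,390,200,5,"c5")
o=modfit([T],"blue",[.469,-.0132,.11])[0]
plan([o[0],o[1],.15],90+np.degrees(o[2]))
E
```

```text
clock: 31.85
position: [0.5128, 0.3001, 0.0513]
ee_rot: [-0.004, 0.75, -0.661, -0.011]
contact_force: [0.4, -0.8, 0.2]
width: 0.0172
pos [512.8 300.1  51.3] jawyaw -82.8 tilt 1.28 zx,zy [-0.62  1.12] q6 1.83 | tool shift [0.5 0.5 0.3] turn 0.1 t 31.85 w 17.2 F [ 0.4 -0.8  0.2]
clock: 32.1
position: [0.5136, 0.3005, 0.0523]
ee_rot: [-0.005, 0.75, -0.661, -0.01]
contact_force: [0.8, 0.2, 1.1]
width: 0.0294
clock: 32.85
position: [0.514, 0.2981, 0.1594]
ee_rot: [-0.003, 0.75, -0.661, -0.011]
contact_force: [-0.6, 0.4, 0.7]
width: 0.03
blue [513.2 -40.1] yaw 7.6 cost 0.022
pos [513.4 297.8 158.2] jawyaw -82.8 tilt 1.35 zx,zy [-0.8   1.09] q6 1.83 | tool shift [335.3  42.3   1.8] turn -0.4 t 32.95 w 29.9 F [-0.7  0.7 -0.8]
```

View pics/c5.png

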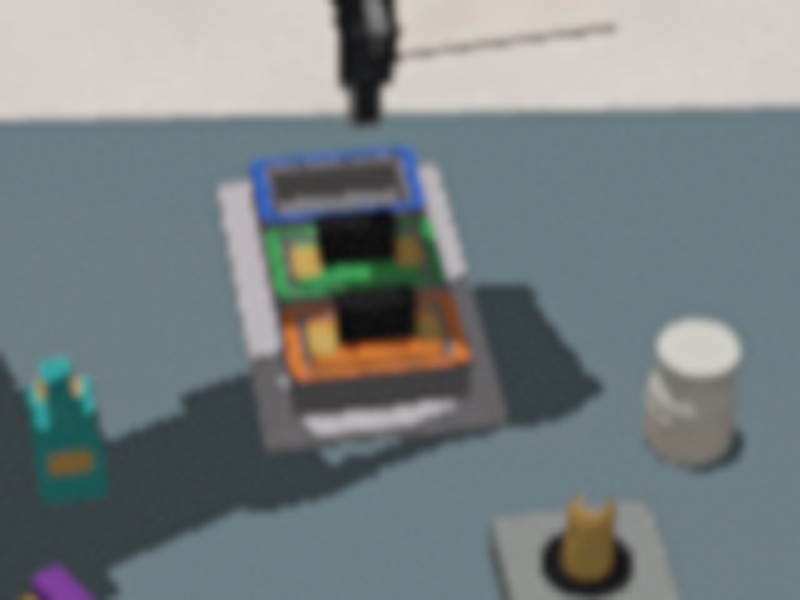

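```bash
python3 -m inch '[[0.3,8,1,0,0],[0.3,16,2,0,0],[0.3,22,3,0,0],[0.3,25,3,0,0],[0.3,25,3,0,0],[0.3,25,3,0,0],[0.3,25,3,0,0],[0.3,25,3,0,0],[0.3,25,3,0,0],[0.3,25,3,0,0],[0.3,25,3,0,0],[0.3,22,3,0,0],[0.3,18,2,0,0],[0.3,12,1,0,0],[0.3,7,1,0,0],[0.3,3,0,0,0],[0.3,0,0,0,0]]' 40
python3 - <<'E'
from fit import *
plan([.5132,-.0401,.11],97.6)
S=eyes.get_image("side")
crop(S,230,130,390,250,5,"d1")
E
```

```text
clock: 34.37
position: [0.5009, -0.0339, 0.1344]
ee_rot: [0.012, 0.75, -0.66, -0.024]
contact_force: [0.5, -0.2, -0.2]
width: 0.0556
pos [500.9 -33.9 134.4] jawyaw -82.7 tilt 3.02 zx,zy [-2.91  0.78] q6 1.23 | tool shift [  8.2 -12.6  23.7] turn -0.3 t 34.37 w 55.6 F [ 0.5 -0.2 -0.2]
```

View pics/d1.png

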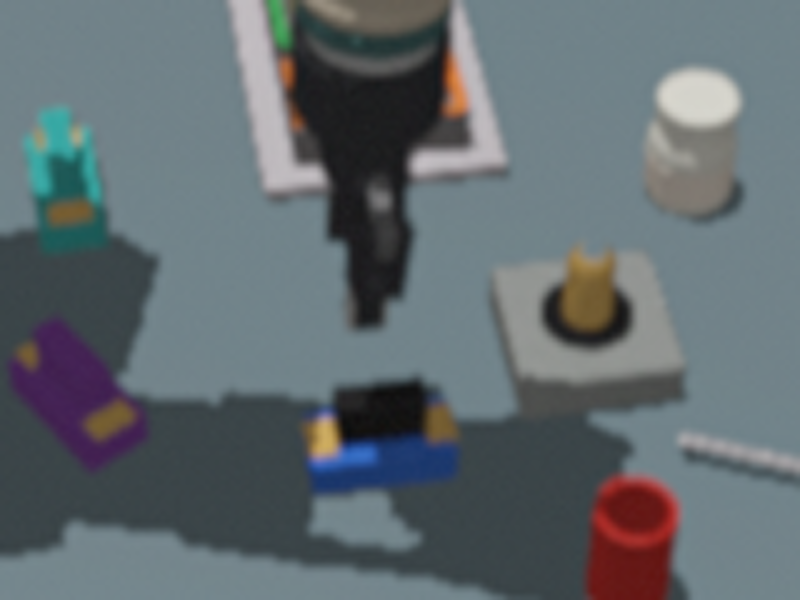

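```bash
python3 -m inch '[[0.3,4,-4,-5,0],[0.3,4,-4,-10,0],[0.3,0,-4,-14,0],[0.3,0,0,-14,0],[0.3,0,0,-10,0],[0.3,0,0,-6,0],[0.3,0,0,-2,0],[0.3,0,0,35,0],[0.3,0,0,30,0],[0.3,0,0,0,0],[0.3,0,0,0,0]]'
python3 -c "
from h import *
plan([.5132,-.0401,.11],97.6)"
python3 -m inch '[[0.3,0,0,-5,0],[0.3,0,0,-10,0],[0.3,0,0,-14,0],[0.3,0,0,-14,0],[0.3,0,0,-10,0],[0.3,0,0,-6,0],[0.3,0,0,-2,0],[0.3,0,0,35,0],[0.3,0,0,30,0],[0.3,0,0,0,0],[0.3,0,0,0,0]]'
python3 -c "
from h import *
plan([.5132,-.0401,.11],97.6)"
```

```text
clock: 35.33
position: [0.5181, -0.0338, 0.1338]
ee_rot: [0.009, 0.754, -0.656, -0.022]
contact_force: [-0.1, 0.4, 0.3]
width: 0.0556
pos [518.1 -33.8 133.8] jawyaw -82.1 tilt 2.73 zx,zy [-2.6   0.84] q6 1.23 | tool shift [ 6.1  4.7 23.9] turn 0.3 t 35.33 w 55.6 F [-0.1  0.4  0.3]
clock: 36.25
position: [0.5263, -0.0345, 0.1466]
ee_rot: [0.004, 0.755, -0.656, -0.012]
contact_force: [-0.4, -0.8, 0.6]
width: 0.0557
pos [526.3 -34.5 146.6] jawyaw -82.0 tilt 1.49 zx,zy [-1.37  0.59] q6 1.23 | tool shift [ 4.2 12.9 36.8] turn 0.4 t 36.25 w 55.7 F [-0.4 -0.8  0.6]
```

Good; now descend (the decelerations add a bit more).

```bash
python3 -m inch '[[0.3,2,6,5,0.4],[0.3,2,6,12,0],[0.3,0,0,18,0],[0.3,0,0,20,0],[0.3,0,0,15,0],[0.3,0,0,2,0],[0.3,0,0,0,0]]'
python3 -c "
from h import *
plan([.5132,-.0401,.035],97.6)"
```

```text
clock: 36.83
position: [0.5173, -0.0421, 0.0812]
ee_rot: [0.001, 0.752, -0.659, -0.006]
contact_force: [0.2, -0.8, 0.5]
width: 0.0555
pos [517.3 -42.1  81.2] jawyaw -82.5 tilt 0.72 zx,zy [-0.61  0.37] q6 1.22 | tool shift [-2.1  3.3 46.3] turn -0.1 t 36.83 w 55.5 F [ 0.2 -0.8  0.5]
```

```bash
python3 -m inch '[[0.3,-2.1,3.3,4,0],[0.3,0,0,8,0],[0.3,0,0,10,0],[0.3,0,0,10,0],[0.3,0,0,6,0],[0.3,0,0,3,0],[0.3,0,0,1,0],[0.3,0,0,0,0]]'
python3 -c "
from h import *
plan([.5132,-.0401,.035],97.6)
S=eyes.get_image('side')
crop(S,230,130,390,250,5,'d2')"
```

```text
clock: 37.5
position: [0.5165, -0.0409, 0.0404]
ee_rot: [-0.001, 0.752, -0.659, -0.002]
contact_force: [0.8, 0.5, -0.8]
width: 0.0555
pos [516.5 -40.9  40.4] jawyaw -82.4 tilt 0.27 zx,zy [-0.1   0.25] q6 1.22 | tool shift [-1.2  3.2  5.4] turn -0.0 t 37.5 w 55.5 F [ 0.8  0.5 -0.8]
```

View pics/d2.png

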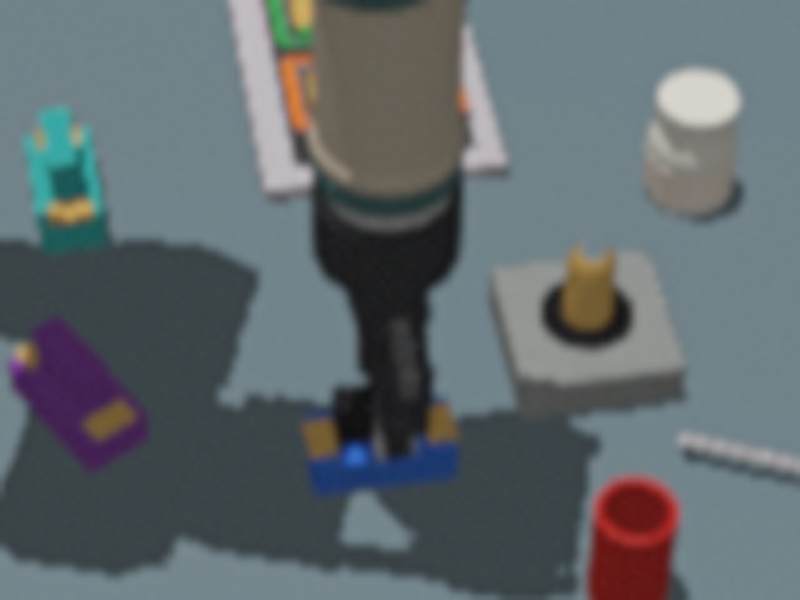

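```bash
python3 -m inch '[[0.3,-1.2,3.2,3,0],[0.3,0,0,2,0],[-0.2,0,0,0,0],[-0.4,0,0,0,0],[-0.6,0,0,0,0],[-1,0,0,0,0],[-1,0,0,0,0],[-1,0,0,0,0],[-1,0,0,0,0],[-1,0,0,0,0]]' 40
python3 - <<'E'
from fit import *
plan([.5132,-.0401,.034],97.6)
E
python3 -m inch '[[-1,0,0,-6,0],[-1,0,0,-12,0],[-1,0,0,-16,0],[-1,0,0,-18,0],[-1,0,0,-18,0],[-1,0,0,-16,0],[-1,0,0,-12,0],[-1,0,0,-6,0],[-1,0,0,-3,0],[-1,0,0,0,0]]'
python3 - <<'E'
from fit import *
plan([.5017,.3750,.15],97.1)
E
```

```text
clock: 38.38
position: [0.5137, -0.0402, 0.0361]
ee_rot: [-0.002, 0.752, -0.659, -0.001]
contact_force: [0.0, 0.6, -0.7]
width: 0.0169
pos [513.7 -40.2  36.1] jawyaw -82.5 tilt 0.22 zx,zy [0.05 0.22] q6 1.22 | tool shift [-0.2  0.5  2.1] turn -0.1 t 38.38 w 16.9 F [ 0.   0.6 -0.7]
clock: 39.22
position: [0.512, -0.0404, 0.1496]
ee_rot: [-0.001, 0.752, -0.659, -0.002]
contact_force: [0.5, 0.1, -1.2]
width: 0.0169
pos [512.  -40.4 149.6] jawyaw -82.4 tilt 0.29 zx,zy [-0.14  0.25] q6 1.22 | tool shift [-413.2  -44.4    1.4] turn 0.5 t 39.22 w 16.9 F [ 0.5  0.1 -1.2]
```

```bash
python3 -m inch '[[-1,-8,-1,-4,0],[-1,-15,-2,-4,0],[-1,-20,-2,-2,0],[-1,-24,-3,0,0],[-1,-25,-3,0,0],[-1,-25,-3,0,0],[-1,-25,-3,0,0],[-1,-25,-3,0,0],[-1,-25,-3,0,0],[-1,-25,-3,0,0],[-1,-25,-3,0,0],[-1,-25,-3,0,0],[-1,-25,-3,0,0],[-1,-25,-3,0,0],[-1,-22,-2,0,0],[-1,-18,-2,0,0],[-1,-14,-1,0,0],[-1,-9,0,0,0],[-1,-5,0,0,0],[-1,0,0,0,0]]'
python3 - <<'E'
from fit import *
plan([.5019,.3747,.12],97.1)
E
```

```text
clock: 40.88
position: [0.4898, 0.3728, 0.146]
ee_rot: [0.012, 0.751, -0.66, -0.014]
contact_force: [-0.3, -1.0, -0.8]
width: 0.0171
pos [489.8 372.8 146. ] jawyaw -82.6 tilt 2.14 zx,zy [-2.14  0.02] q6 1.96 | tool shift [ -0.2 -13.2  25.6] turn 0.3 t 40.88 w 17.1 F [-0.3 -1.  -0.8]
```

```bash
python3 -m inch '[[-1,0,-3,-5,0],[-1,0,-3,-10,0],[-1,0,0,-14,0],[-1,0,0,-14,0],[-1,0,0,-10,0],[-1,0,0,-6,0],[-1,0,0,-2,0],[-1,0,0,35,0],[-1,0,0,30,0],[-1,0,0,0,0],[-1,0,0,0,0]]'
python3 -c "
from h import *
plan([.5019,.3747,.12],97.1)"
python3 -m inch '[[-1,0,0,-5,0],[-1,0,0,-10,0],[-1,0,0,-14,0],[-1,0,0,-14,0],[-1,0,0,-10,0],[-1,0,0,-6,0],[-1,0,0,-2,0],[-1,0,0,35,0],[-1,0,0,30,0],[-1,0,0,0,0],[-1,0,0,0,0]]'
python3 -c "
from h import *
plan([.5019,.3747,.12],97.1)"
```

```text
clock: 41.8
position: [0.4994, 0.3654, 0.1466]
ee_rot: [0.012, 0.748, -0.663, -0.012]
contact_force: [0.5, 0.1, -0.2]
width: 0.0174
pos [499.4 365.4 146.6] jawyaw -83.1 tilt 1.93 zx,zy [-1.93 -0.16] q6 1.96 | tool shift [-8.9 -4.5 26.5] turn -0.2 t 41.8 w 17.4 F [ 0.5  0.1 -0.2]
clock: 42.72
position: [0.5074, 0.3693, 0.164]
ee_rot: [-0.0, 0.748, -0.663, -0.007]
contact_force: [0.3, 0.9, -0.9]
width: 0.0169
pos [507.4 369.3 164. ] jawyaw -83.1 tilt 0.82 zx,zy [-0.57  0.58] q6 1.96 | tool shift [-5.5  4.4 44.1] turn -0.2 t 42.72 w 16.9 F [ 0.3  0.9 -0.9]
```

```bash
python3 -m inch '[[-1,-3,2,5,0],[-1,-3,2,10,0],[-1,0,0,14,0],[-1,0,0,14,0],[-1,0,0,10,0],[-1,0,0,6,0],[-1,0,0,3,0],[-1,0,0,1,0],[-1,0,0,0,0]]'
python3 -c "
from h import *
plan([.5019,.3747,.08],97.1)"
```

```text
clock: 43.47
position: [0.5049, 0.3801, 0.1046]
ee_rot: [-0.006, 0.749, -0.663, -0.006]
contact_force: [-1.0, -0.6, -1.8]
width: 0.0171
pos [504.9 380.1 104.6] jawyaw -83.0 tilt 0.97 zx,zy [-0.01  0.97] q6 1.97 | tool shift [ 5.4  3.7 24.5] turn -0.1 t 43.47 w 17.1 F [-1.  -0.6 -1.8]
```

```bash
python3 -m inch '[[-1,5.8,3.6,4,0],[-1,0,0,5,0],[-1,0,0,5,0],[-1,0,0,3,0],[-1,0,0,1,0],[-1,0,0,0,0]]'
python3 -c "
from h import *
plan([.5019,.3742,.08],97.1)"
```

```text
clock: 43.97
position: [0.5029, 0.3738, 0.0867]
ee_rot: [-0.008, 0.749, -0.663, -0.005]
contact_force: [-0.3, 0.7, -1.0]
width: 0.0172
pos [502.9 373.8  86.7] jawyaw -83.1 tilt 1.08 zx,zy [0.17 1.07] q6 1.96 | tool shift [-0.4  1.   6.7] turn -0.2 t 43.97 w 17.2 F [-0.3  0.7 -1. ]
```

```bash
python3 -m inch '[[-1,-0.4,1,3,0],[-1,0,0,4,0],[-1,0,0,3,0],[-1,0,0,2,0],[-1,0,0,0,0]]'
python3 -c "
from h import *
plan([.5019,.3742,.052],97.1)"
python3 -m inch '[[-1,0,0.5,3,0],[-1,0,0,4,0],[-1,0,0,4,0],[-1,0,0,3,0],[-1,0,0,2,0],[-1,0,0,0,0]]'
python3 -c "
from h import *
plan([.5019,.3742,.052],97.1)"
```

```text
clock: 44.38
position: [0.5021, 0.3746, 0.0735]
ee_rot: [-0.008, 0.749, -0.663, -0.005]
contact_force: [-0.3, -0.4, -1.1]
width: 0.0172
pos [502.1 374.6  73.5] jawyaw -83.1 tilt 1.11 zx,zy [0.2  1.09] q6 1.96 | tool shift [ 0.8  0.4 21.5] turn -0.2 t 44.38 w 17.2 F [-0.3 -0.4 -1.1]
clock: 44.88
position: [0.5016, 0.375, 0.0556]
ee_rot: [-0.008, 0.749, -0.663, -0.005]
contact_force: [0.3, 0.2, -0.5]
width: 0.0168
pos [501.6 375.   55.6] jawyaw -83.1 tilt 1.1 zx,zy [0.19 1.08] q6 1.96 | tool shift [ 0.9 -0.1  3.6] turn -0.2 t 44.88 w 16.8 F [ 0.3  0.2 -0.5]
```

```bash
python3 -m inch '[[-1,0,0,3,0],[-1,0,0,2,0],[-1,0,0,1,0],[-1,0,0,1,0]]'
python3 -c "
from h import *
plan([.5019,.3742,.052],97.1)"
python3 -m inch '[[-0.3,0,0,0,0],[-0.3,0,0,0,0],[-0.3,0,0,0,0]]'
python3 -m inch '[[-0.3,0,0,-6,0],[-0.3,0,0,-12,0],[-0.3,0,0,-20,0],[-0.3,0,0,-20,0],[-0.3,0,0,-20,0],[-0.3,0,0,-20,0],[-0.3,0,0,-14,0],[-0.3,0,0,-8,0],[-0.3,0,0,-3,0],[-0.3,0,0,0,0]]'
python3 - <<'E'
from fit import *
T=eyes.get_image("top");S=eyes.get_image("side")
crop(S,230,80,390,200,5,"d5")
crop(T,280,120,440,240,5,"d6")
plan([.64,-.125,.15],90)
E
```

```text
clock: 45.22
position: [0.5022, 0.3754, 0.0524]
ee_rot: [-0.009, 0.749, -0.663, -0.005]
contact_force: [-0.7, -0.1, 4.2]
width: 0.0174
pos [502.2 375.4  52.4] jawyaw -83.0 tilt 1.16 zx,zy [0.3  1.13] q6 1.96 | tool shift [1.1 0.4 0.4] turn -0.1 t 45.22 w 17.4 F [-0.7 -0.1  4.2]
clock: 45.47
position: [0.5029, 0.3759, 0.0529]
ee_rot: [-0.01, 0.749, -0.663, -0.004]
contact_force: [-0.1, -0.8, -0.1]
width: 0.03
clock: 46.3
position: [0.502, 0.3731, 0.1815]
ee_rot: [-0.009, 0.749, -0.663, -0.005]
contact_force: [0.2, 0.7, -0.0]
width: 0.0301
pos [501.4 372.7 180.2] jawyaw -83.1 tilt 1.1 zx,zy [0.2  1.08] q6 1.96 | tool shift [511.3 -77.2  21.2] turn 6.9 t 46.4 w 29.7 F [ 0.2 -0.3 -0.4]
```

View pics/d5.png

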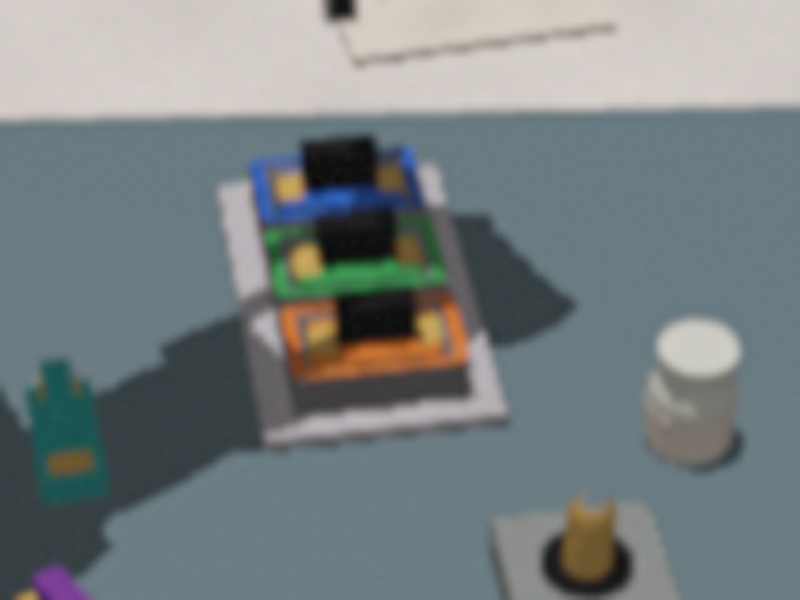

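View pics/d6.png

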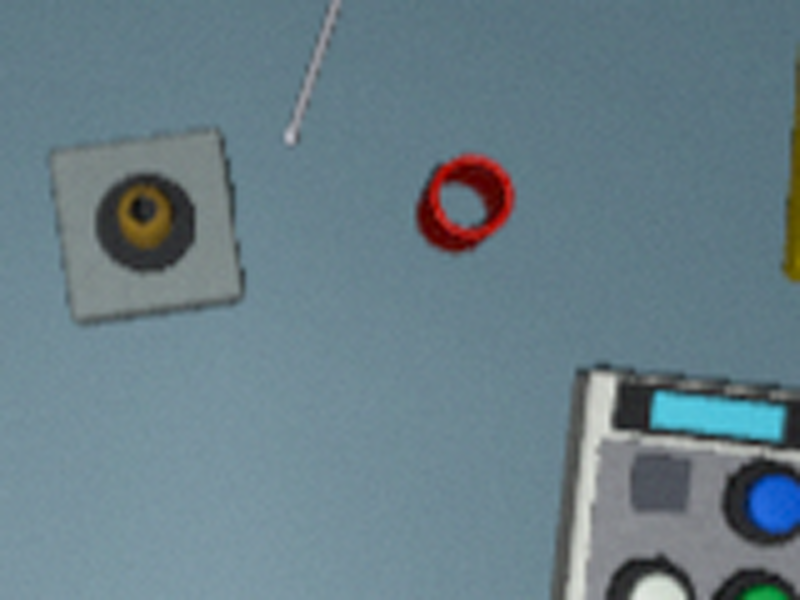

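```bash
cat > fit2.py <<'E'
from fit import *
def mfit(p,box,m,x0,pts):
    st=[.005]*len(x0)
    def cost(q):
        o=render(p,box,pts(q),m.shape); return 1-(o&m).sum()/max(1,(o|m).sum())
    r=None;x=np.array(x0,float)
    for k in(1,-.5):
        sx=np.vstack([x]+[x+k*np.eye(len(x))[i]*st[i] for i in range(len(x))])
        r=minimize(cost,x,method="Nelder-Mead",options=dict(initial_simplex=sx,xatol=1e-5,fatol=1e-5)); x=r.x
    return r
th=np.linspace(0,2*np.pi,48,endpoint=False)
ring=lambda x,y,r,z:np.c_[x+r*np.cos(th),y+r*np.sin(th),0*th+z]
def hsv(p,box):
    c0,r0,c1,r1=box
    im=cv2.resize(p["frame"][r0:r1,c0:c1],None,fx=UP,fy=UP,interpolation=cv2.INTER_CUBIC)
    return cv2.cvtColor(im,cv2.COLOR_RGB2HSV)
def big(m):
    m=m.astype(np.uint8); n,l,st,_=cv2.connectedComponentsWithStats(m); return (l==1+np.argmax(st[1:,4])).astype(np.uint8)
def sleeve(p,box,x0,z=0.):
    h=hsv(p,box); m=hull(big(((h[...,0]<8)|(h[...,0]>172))&(h[...,1]>120)&(h[...,2]>60)))
    r=mfit(p,box,m,x0,lambda q:np.vstack([ring(q[0],q[1],.022,z),ring(q[0],q[1],.022,z+.07)])); return r
def collar(p,box,x0):
    h=hsv(p,box); m=hull(big(h[...,2]<85)); 
    return mfit(p,box,m,x0,lambda q:np.vstack([ring(q[0],q[1],.027,.034)])),m
E
python3 - <<'E'
from fit2 import *
T=eyes.get_image("top");S=eyes.get_image("side")
r=sleeve(T,[350,140,395,182],[.64,-.125]);print("sleeve T",np.round(r.x*1e3,1),round(r.fun,3))
r=sleeve(S,[335,215,380,262],[.64,-.125]);print("sleeve S",np.round(r.x*1e3,1),round(r.fun,3))
r,m=collar(T,[292,150,326,180],[.63,.03]);print("collar T",np.round(r.x*1e3,1),round(r.fun,3),m.sum())
# box top face corners approx by gray mask fit
box=[280,138,340,192];h=hsv(T,box)
m=hull(big((h[...,1]<45)&(h[...,2]>85)))
from fit import fit as F
r=F([(T,box,m)],[.633,.033,.1],lambda q:blockpts(*q,.095,.095,.0,.030));print("terminal",np.round(r.x*1e3,1),round(r.fun,3),m.sum())
cv2.imwrite("pics/m.png",m*255)
for c,(u,v) in dict(white=(411,241),yellow=(456,223),blue=(435,221),green=(433,243),red=(453,245)).items():
    b=[u-9,v-9,u+10,v+10];h=hsv(T,b)
    m={"white":(h[...,2]>150)&(h[...,1]<60)}.get(c)
    if m is None: m=(h[...,1]>130)&(h[...,2]>60)
    m=hull(big(m)); x=atz(T,(u,v),.069)
    r=mfit(T,b,m,x[:2],lambda q:np.vstack([ring(q[0],q[1],.015,.069),ring(q[0],q[1],.015,.057)])); print(c,np.round(r.x*1e3,1),round(r.fun,3))
E
```

```text
sleeve T [ 640.2 -132.5] 0.083
sleeve S [ 641.2 -127.3] 0.126
collar T [634.   37.9] 0.027 11140
terminal [634.5  38.2 127.6] 0.027 44625
white [ 426.6 -224.8] 0.215
yellow [ 469.8 -344.1] 0.049
blue [ 476.9 -288.6] 0.059
green [ 419.4 -281.5] 0.079
red [ 412.  -336.9] 0.063
```

```bash
python3 -c "
from h import *
plan([.6402,-.1325,.17],97)"
```

```text
pos [501.  372.5 179.4] jawyaw -83.1 tilt 1.04 zx,zy [0.12 1.04] q6 1.96 | tool shift [518.2 -77.1   0.6] turn -0.1 t 46.5 w 29.8 F [ 0.1 -0.  -0.1]
```

```bash
python3 -m inch '[[1,8,-1,0,0],[1,14,-2,0,0],[1,20,-3,0,0],[1,25,-4,0,0],[1,28,-4,0,0],[1,28,-4,0,0],[1,28,-4,0,0],[1,28,-4,0,0],[1,28,-4,0,0],[1,28,-4,0,0],[1,28,-4,0,0],[1,28,-4,0,0],[1,28,-4,0,0],[1,28,-4,0,0],[1,28,-4,0,0],[1,28,-4,0,0],[1,22,-3,0,0],[1,16,-2,0,0],[1,10,-1,0,0],[1,5,0,0,0]]' 30
python3 -m inch '[[1,0,0,0,0],[1,0,0,0,0]]'
python3 -c "
from h import *
plan([.6402,-.1325,.13],97)"
```

```text
clock: 48.17
position: [0.6134, -0.1172, 0.1582]
ee_rot: [0.006, 0.747, -0.665, -0.011]
contact_force: [0.8, 0.4, -0.2]
width: 0.0853
clock: 48.33
position: [0.6123, -0.1188, 0.1572]
ee_rot: [0.006, 0.746, -0.666, -0.012]
contact_force: [-0.3, -0.0, 0.0]
width: 0.0852
pos [ 612.3 -118.8  157.2] jawyaw -83.5 tilt 1.52 zx,zy [-1.48  0.38] q6 1.15 | tool shift [ 17.  -26.9  26.4] turn -0.5 t 48.33 w 85.2 F [-0.3 -0.   0. ]
```

```bash
python3 -m inch '[[1,5,-8,0,0],[1,6,-9,0,0],[1,5,-7,0,0],[1,0,0,4,0],[1,0,0,10,0],[1,0,0,16,0],[1,0,0,18,0],[1,0,0,14,0],[1,0,0,4,0],[1,0,0,0,0]]'
python3 -c "
from h import *
plan([.6402,-.1325,.030],97)"
```

```text
clock: 49.17
position: [0.6392, -0.1263, 0.0852]
ee_rot: [0.005, 0.749, -0.663, -0.013]
contact_force: [-0.4, -0.1, 1.0]
width: 0.0855
pos [ 639.2 -126.3   85.2] jawyaw -83.0 tilt 1.57 zx,zy [-1.49  0.49] q6 1.15 | tool shift [ 6.9 -1.6 55.1] turn -0.0 t 49.17 w 85.5 F [-0.4 -0.1  1. ]
```

```bash
python3 -m inch '[[1,4,-1,4,0],[1,3,-1,8,0],[1,0,0,10,0],[1,0,0,10,0],[1,0,0,8,0],[1,0,0,5,0],[1,0,0,2,0],[1,0,0,0,0]]'
python3 -c "
from h import *
plan([.6402,-.1325,.030],97)
S=eyes.get_image('side')
crop(S,290,150,450,270,5,'e1')"
```

```text
clock: 49.83
position: [0.6419, -0.1334, 0.0343]
ee_rot: [0.005, 0.749, -0.663, -0.012]
contact_force: [-0.5, 0.5, 0.3]
width: 0.0853
pos [ 641.9 -133.4   34.3] jawyaw -83.0 tilt 1.45 zx,zy [-1.38  0.46] q6 1.14 | tool shift [-1.   1.5  4.3] turn -0.0 t 49.83 w 85.3 F [-0.5  0.5  0.3]
```

View pics/e1.png

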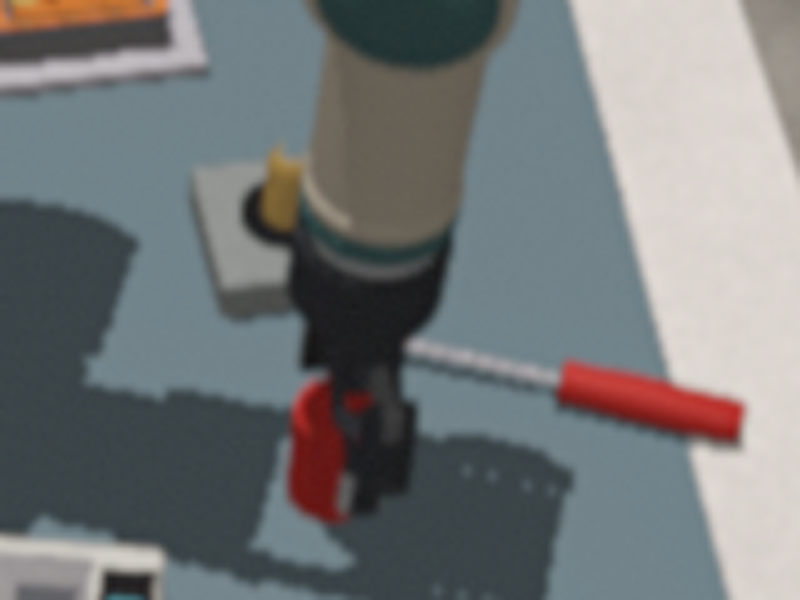

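```bash
python3 - <<'E'
from fit2 import *
S=eyes.get_image("side")
a=np.radians(97)
for w in(-.0427,0,.0427):
  print(w,np.round((proj(S,[[.6419-w*np.cos(a),-.1334-w*np.sin(a),.047]])-[290,150])*5))
for X in ([.6402,-.1325,0],[.6402,-.1325,.07],[.6302,-.1325,.07]): print(np.round((proj(S,[X])-[290,150])*5))
E
```

```text
-0.0427 [[317. 375.]]
0 [[336. 439.]]
0.0427 [[355. 505.]]
[[325. 491.]]
[[336. 410.]]
[[316. 410.]]
```

```bash
python3 -m inch '[[1,-1,1.5,3,0],[0.3,0,0,1,0],[0.2,0,0,0,0],[0,0,0,0,0],[-0.2,0,0,0,0],[-1,0,0,0,0],[-1,0,0,0,0],[-1,0,0,0,0],[-1,0,0,0,0]]' 30
python3 -c "
from h import *
plan([.6402,-.1325,.030],97)
S=eyes.get_image('side')
crop(S,290,150,450,270,5,'e2')"
```

```text
clock: 50.68
position: [0.6419, -0.1328, 0.0331]
ee_rot: [0.004, 0.749, -0.662, -0.009]
contact_force: [0.1, 0.2, -1.1]
width: 0.0437
pos [ 641.9 -132.8   33.1] jawyaw -83.0 tilt 1.13 zx,zy [-1.07  0.36] q6 1.14 | tool shift [-0.5  1.6  3.1] turn 0.0 t 50.68 w 43.7 F [ 0.1  0.2 -1.1]
```

View pics/e2.png

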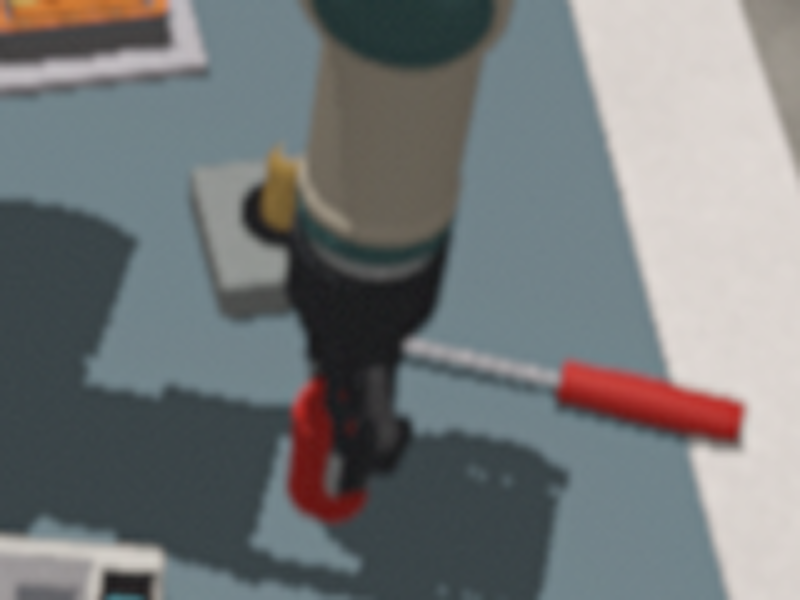

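```bash
python3 -m inch '[[-1,0,0,-6,0],[-1,0,0,-12,0],[-1,0,0,-16,0],[-1,0,0,-18,0],[-1,0,0,-18,0],[-1,0,0,-18,0],[-1,0,0,-14,0],[-1,0,0,-8,0],[-1,0,0,-3,0],[-1,0,0,0,0]]'
python3 - <<'E'
from fit import *
plan([.6357,.038,.14],97)
E
```

```text
clock: 51.57
position: [0.643, -0.1333, 0.1523]
ee_rot: [0.005, 0.749, -0.663, -0.011]
contact_force: [0.2, 0.9, 0.1]
width: 0.0439
pos [ 643.  -133.3  152.3] jawyaw -83.0 tilt 1.33 zx,zy [-1.27  0.42] q6 1.14 | tool shift [-170.7  -13.9   13.7] turn 0.0 t 51.57 w 43.9 F [0.2 0.9 0.1]
```

```bash
python3 -m inch '[[-1,-5,0,-2,0],[-1,-10,-1,-2,0],[-1,-14,-1,-2,0],[-1,-18,-2,0,0],[-1,-20,-2,0,0],[-1,-20,-2,0,0],[-1,-20,-2,0,0],[-1,-18,-1,0,0],[-1,-14,-1,0,0],[-1,-10,-1,0,0],[-1,-6,-1,0,0],[-1,-3,0,0,0],[-1,0,0,0,0],[-1,0,0,0,0]]'
python3 - <<'E'
from fit import *
plan([.6357,.038,.14],97)
E
```

```text
clock: 52.73
position: [0.6294, 0.0462, 0.1518]
ee_rot: [0.008, 0.75, -0.661, -0.02]
contact_force: [-0.2, -0.5, -0.4]
width: 0.0439
pos [629.4  46.2 151.8] jawyaw -82.8 tilt 2.5 zx,zy [-2.36  0.82] q6 1.4 | tool shift [ 9.1 -5.6 11.4] turn 0.2 t 52.73 w 43.9 F [-0.2 -0.5 -0.4]
```

```bash
python3 -m inch '[[-1,3,-2,-5,0],[-1,3,-2,-10,0],[-1,3,-2,-14,0],[-1,0,0,-14,0],[-1,0,0,-10,0],[-1,0,0,-6,0],[-1,0,0,-2,0],[-1,0,0,35,0],[-1,0,0,30,0],[-1,0,0,0,0],[-1,0,0,0,0]]'
python3 -c "
from h import *
plan([.6357,.038,.13],97)"
```

```text
clock: 53.65
position: [0.6418, 0.0289, 0.1556]
ee_rot: [0.006, 0.747, -0.664, -0.015]
contact_force: [0.2, 0.4, 0.1]
width: 0.0442
pos [641.8  28.9 155.6] jawyaw -83.3 tilt 1.87 zx,zy [-1.77  0.62] q6 1.38 | tool shift [-9.3  4.2 25.9] turn -0.3 t 53.65 w 44.2 F [0.2 0.4 0.1]
```

```bash
python3 -m inch '[[-1,-5,2,3,0],[-1,-4,2,6,0],[-1,0,0,7,0],[-1,0,0,5,0],[-1,0,0,3,0],[-1,0,0,1,0],[-1,0,0,0,0],[-1,0,0,0,0]]'
python3 - <<'E'
from fit import *
plan([.6361,.0379,.12],97)
S=eyes.get_image('side');T=eyes.get_image('top')
crop(S,270,120,430,240,5,'e3');crop(T,260,110,400,220,5,'e4')
E
```

```text
clock: 54.32
position: [0.6378, 0.0389, 0.1333]
ee_rot: [0.004, 0.748, -0.664, -0.013]
contact_force: [-0.6, 0.3, -1.6]
width: 0.0439
pos [637.8  38.9 133.3] jawyaw -83.2 tilt 1.53 zx,zy [-1.41  0.61] q6 1.4 | tool shift [ 1.   1.5 13.4] turn -0.2 t 54.32 w 43.9 F [-0.6  0.3 -1.6]
```

View pics/e3.png

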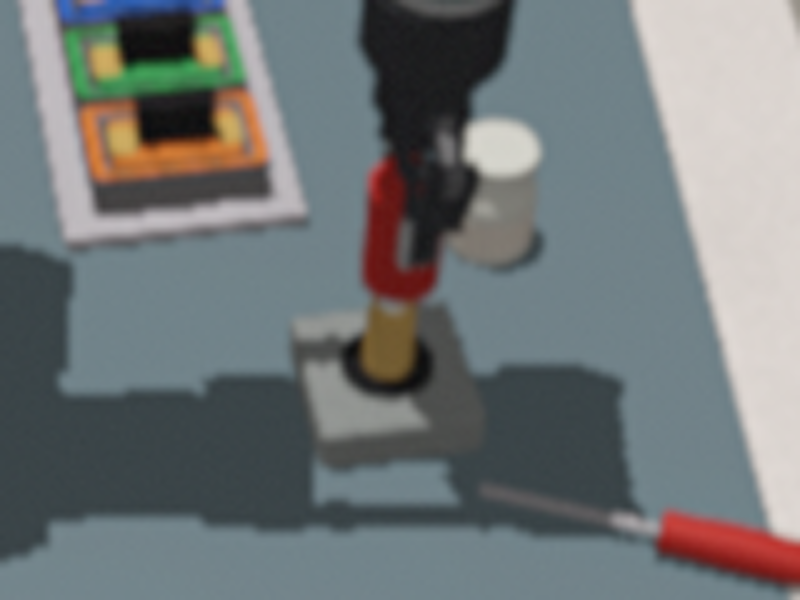

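View pics/e4.png

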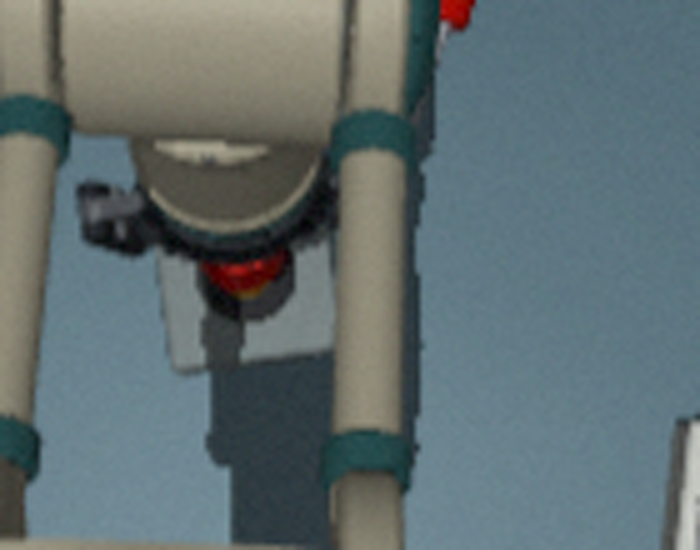

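```bash
python3 -m inch '[[-1,1,1.5,4,0],[-1,0,0,6,0],[-1,0,0,6,0],[-1,0,0,5,0],[-1,0,0,3,0],[-1,0,0,1,0],[-1,0,0,0,0]]'
python3 - <<'E'
from fit import *
plan([.6359,.0379,.067],97)
S=eyes.get_image('side')
crop(S,270,120,430,240,5,'e5')
E
```

```text
clock: 55.0
position: [0.6356, 0.0374, 0.1057]
ee_rot: [0.004, 0.747, -0.664, -0.013]
contact_force: [-0.1, 0.1, -0.9]
width: 0.044
pos [635.6  37.4 105.7] jawyaw -83.3 tilt 1.53 zx,zy [-1.41  0.6 ] q6 1.39 | tool shift [ 0.1 -1.2 38.7] turn -0.3 t 55.0 w 44.0 F [-0.1  0.1 -0.9]
```

View pics/e5.png

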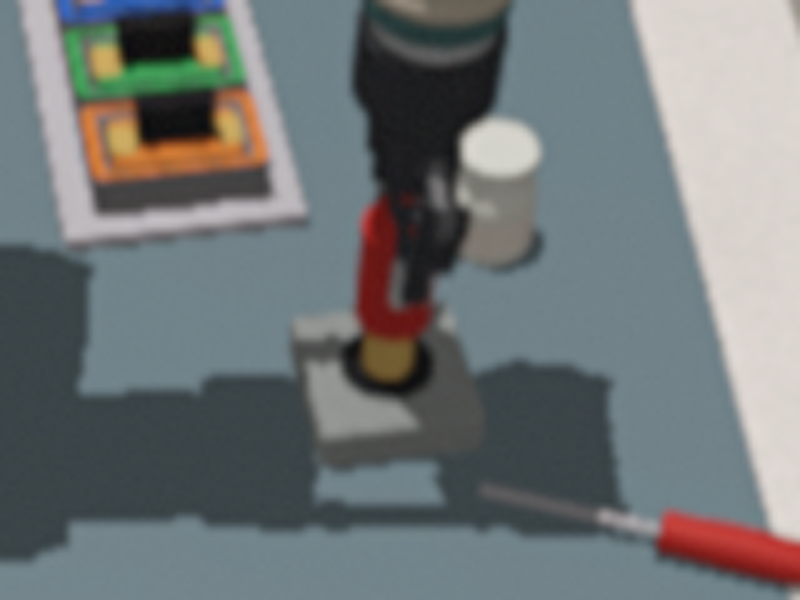

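```bash
python3 -m inch '[[-1,0,1.5,0,0],[-1,0,0,3,0],[-1,0,0,3,0],[-1,0,0,2,0],[-1,0,0,0,0],[-1,0,0,0,0]]'
python3 - <<'E'
from fit2 import *
plan([.6345,.0379,.067],97)
S=eyes.get_image('side')
crop(S,310,150,390,210,10,'e6')
E
```

```text
clock: 55.55
position: [0.6344, 0.0374, 0.0977]
ee_rot: [0.004, 0.747, -0.664, -0.012]
contact_force: [-0.4, 0.8, 0.4]
width: 0.0438
pos [634.4  37.4  97.7] jawyaw -83.3 tilt 1.45 zx,zy [-1.32  0.6 ] q6 1.39 | tool shift [-0.1 -0.8 30.7] turn -0.3 t 55.55 w 43.8 F [-0.4  0.8  0.4]
```

View pics/e6.png

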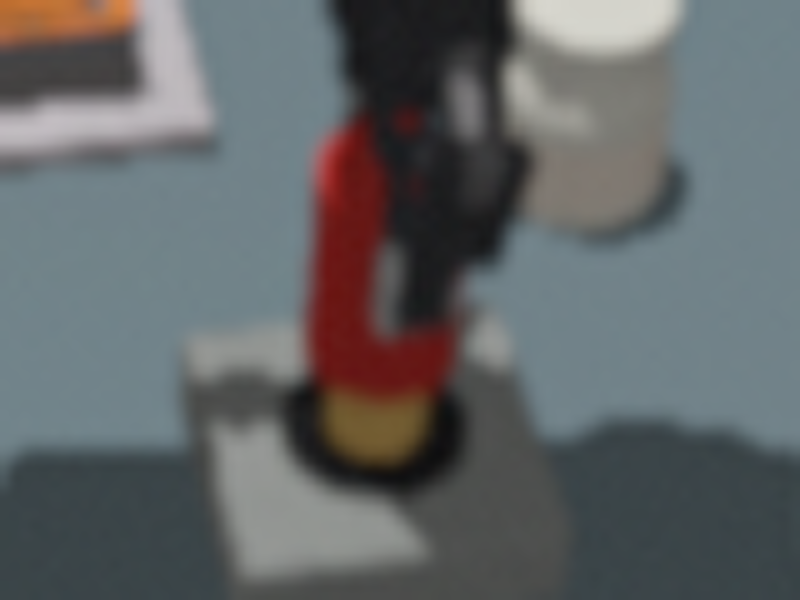

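```bash
python3 -m inch '[[-1,0,0.3,3,0],[-1,0,0,5,0],[-1,0,0,5,0],[-1,0,0,4,0],[-1,0,0,3,0],[-1,0,0,1,0],[-1,0,0,0,0]]'
python3 - <<'E'
from fit2 import *
plan([.634,.0379,.067],97)
S=eyes.get_image('side')
crop(S,310,150,390,210,10,'e7')
E
```

```text
clock: 56.18
position: [0.6334, 0.0376, 0.0742]
ee_rot: [0.004, 0.747, -0.664, -0.012]
contact_force: [-0.7, -0.3, -0.9]
width: 0.044
pos [633.4  37.6  74.2] jawyaw -83.3 tilt 1.47 zx,zy [-1.34  0.6 ] q6 1.39 | tool shift [-0.1 -0.8  7.2] turn -0.3 t 56.18 w 44.0 F [-0.7 -0.3 -0.9]
```

View pics/e7.png

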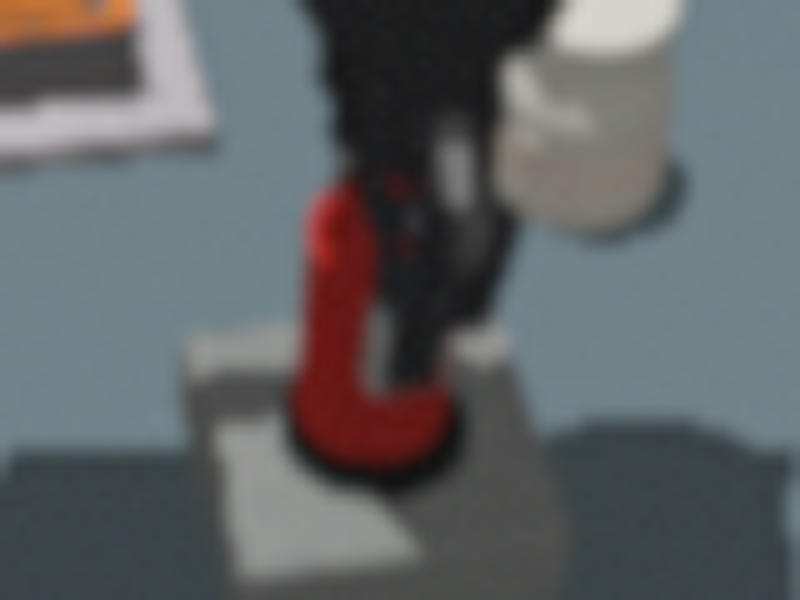

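```bash
python3 -m inch '[[-1,0,0,3,0],[-1,0,0,3,0],[-1,0,0,2,0],[-1,0,0,1,0],[-1,0,0,1,0]]'
python3 -c "
from h import *
plan([.634,.0379,.067],97)"
```

```text
clock: 56.65
position: [0.634, 0.0377, 0.0667]
ee_rot: [0.003, 0.747, -0.664, -0.011]
contact_force: [-2.6, -0.5, 5.2]
width: 0.0437
pos [634.   37.7  66.7] jawyaw -83.3 tilt 1.32 zx,zy [-1.18  0.58] q6 1.39 | tool shift [-0.2  0.  -0.3] turn -0.3 t 56.65 w 43.7 F [-2.6 -0.5  5.2]
```

```bash
python3 -m inch '[[0.5,0,0,0,0],[0.5,0,0,0,0],[0.5,0,0,0,0],[0.5,0,0,0,0]]'
python3 -m inch '[[0.5,0,0,-6,0],[0.5,0,0,-12,0],[0.5,0,0,-20,0],[0.5,0,0,-22,0],[0.5,0,0,-22,0],[0.5,0,0,-20,0],[0.5,0,0,-16,0],[0.5,0,0,-10,0],[0.5,0,0,-4,0],[0.5,0,0,0,0]]'
python3 - <<'E'
from fit2 import *
plan([.4266,-.2248,.14],97)
S=eyes.get_image('side')
crop(S,270,80,430,200,5,'f1')
E
```

```text
clock: 56.98
position: [0.6346, 0.0377, 0.0673]
ee_rot: [0.002, 0.747, -0.664, -0.01]
contact_force: [-0.4, 0.2, 0.6]
width: 0.0639
clock: 57.82
position: [0.6363, 0.0363, 0.2055]
ee_rot: [0.004, 0.747, -0.664, -0.012]
contact_force: [0.3, -0.5, 0.6]
width: 0.0642
pos [636.3  36.3 205.5] jawyaw -83.3 tilt 1.44 zx,zy [-1.31  0.6 ] q6 1.39 | tool shift [235.5 237.5  67.5] turn -0.3 t 57.82 w 64.2 F [ 0.3 -0.5  0.6]
```

View pics/f1.png

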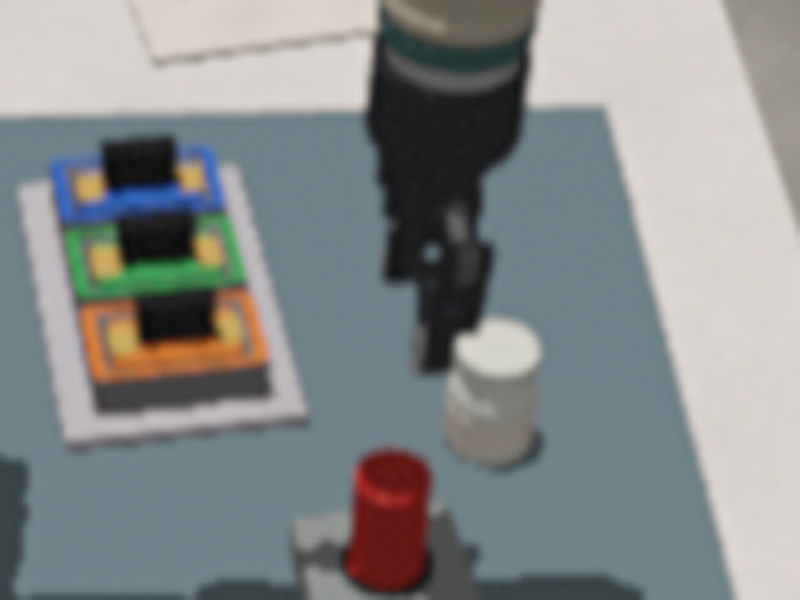

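```bash
python3 -m inch '[[-1,6,6,0,0],[-1,11,11,0,0],[-1,15,15,0,0],[-1,17,17,0,0],[-1,17,17,0,0],[-1,17,17,0,0],[-1,17,17,0,0],[-1,17,17,0,0],[-1,17,17,0,0],[-1,17,17,0,0],[-1,17,17,0,0],[-1,17,17,0,0],[-1,14,14,0,0],[-1,11,11,0,0],[-1,7,7,0,0],[-1,3,3,0,0],[-1,0,0,0,0]]' 40
python3 - <<'E'
from fit2 import *
plan([.4267,-.2255,.12],None)
S=eyes.get_image('side');T=eyes.get_image('top')
crop(T,155,120,345,250,4.2,'f2')
crop(S,220,60,420,210,4,'f3')
r=sleeve(T,[290,140,330,182],[.634,.038],.034);print("sleeve T",np.round(r.x*1e3,1),round(r.fun,3))
for c,q in dict(orange=(.5202,.2242,.124),green=(.5108,.2995,.124),blue=(.5014,.3747,.124)).items():
    pass
E
```

```text
clock: 59.28
position: [0.4046, -0.2235, 0.1898]
ee_rot: [0.016, 0.746, -0.665, -0.032]
contact_force: [0.5, -0.7, 0.9]
width: -0.0001
pos [ 404.6 -223.5  189.8] jawyaw -83.5 tilt 4.12 zx,zy [-3.97  1.09] q6 0.83 | tool shift [  6.4 -26.3  68.1] turn 0 t 59.28 w -0.1 F [ 0.5 -0.7  0.9]
sleeve T [633.   37.1] 0.037
```

View pics/f2.png

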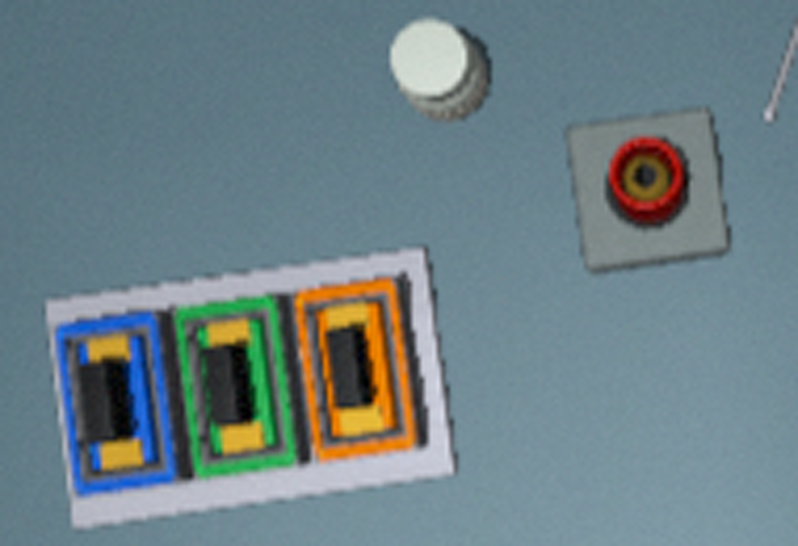

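View pics/f3.png

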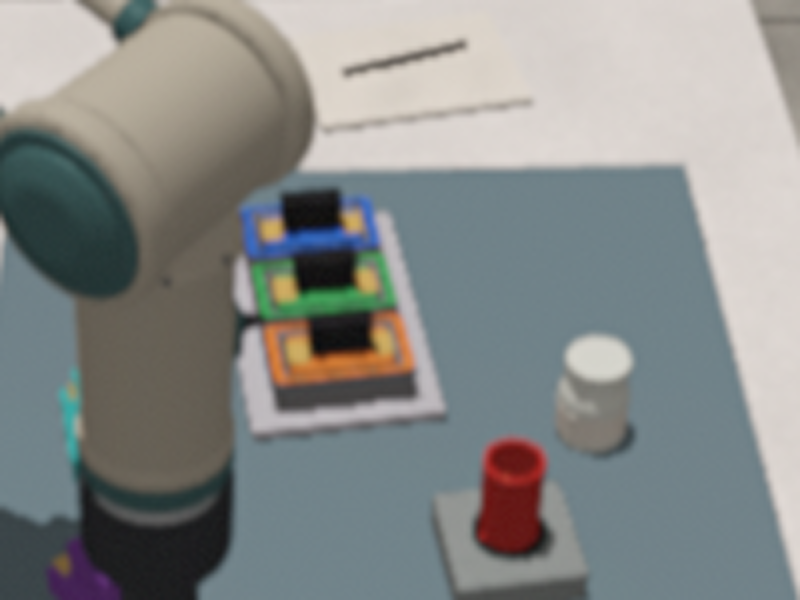

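```bash
python3 -m inch '[[-1,3,-9,4,0],[-1,3,-9,8,0],[-1,0,-8,12,0],[-1,0,0,14,0],[-1,0,0,12,0],[-1,0,0,8,0],[-1,0,0,4,0],[-1,0,0,1,0],[-1,0,0,0,0]]'
python3 - <<'E'
from fit2 import *
plan([.4267,-.2255,.085],None)
T=eyes.get_image('top')
for c,q in dict(orange=(.5202,.2242),green=(.5108,.2995),blue=(.5014,.3747)).items():
    u=proj(T,[[q[0],q[1],.042]])[0]; b=[int(u[0])-17,int(u[1])-24,int(u[0])+18,int(u[1])+25]
    h=hsv(T,b); m=((h[...,0]>=18)&(h[...,0]<=30)&(h[...,1]>100)&(h[...,2]>90)).astype(np.uint8)
    n,l,st,ce=cv2.connectedComponentsWithStats(m); i=1+np.argsort(-st[1:,4])[:2]
    P=[atz(T,(ce[k]+.5)/UP-.5+[b[0],b[1]],.042) for k in i]; mid=(P[0]+P[1])/2; d=P[0]-P[1]
    print(c,st[i,4],"mid-off mm",np.round((mid[:2]-q)*1e3,1),"yaw",round(np.degrees(np.arctan2(d[1],d[0]))%180,1),"sep",round(np.linalg.norm(d)*1e3,1))
E
```

```text
clock: 60.13
position: [0.4379, -0.2214, 0.1177]
ee_rot: [0.014, 0.749, -0.662, -0.031]
contact_force: [0.8, -0.4, 0.1]
width: -0.0003
pos [ 437.9 -221.4  117.7] jawyaw -83.0 tilt 3.92 zx,zy [-3.74  1.15] q6 0.86 | tool shift [ 3.6  9.6 33.3] turn 0 t 60.13 w -0.3 F [ 0.8 -0.4  0.1]
orange [2580 2109] mid-off mm [0.7 0.9] yaw 6.7 sep 66.7
green [2348 1898] mid-off mm [0.7 0.6] yaw 7.0 sep 67.4
blue [2259 1847] mid-off mm [1.1 1. ] yaw 6.5 sep 67.8
```

```bash
python3 -m inch '[[-1,2,5,3,0],[-1,1.6,4.6,6,0],[-1,0,0,8,0],[-1,0,0,6,0],[-1,0,0,3,0],[-1,0,0,1,0],[-1,0,0,0,0]]'
python3 - <<'E'
from fit2 import *
plan([.4267,-.2255,.075],None)
S=eyes.get_image('side')
crop(S,220,230,340,330,6,'g1')
E
```

```text
clock: 60.77
position: [0.4267, -0.2273, 0.0907]
ee_rot: [0.014, 0.749, -0.662, -0.029]
contact_force: [0.8, -0.1, -0.5]
width: -0.0001
pos [ 426.7 -227.3   90.7] jawyaw -83.0 tilt 3.67 zx,zy [-3.52  1.  ] q6 0.84 | tool shift [-1.4 -1.2 15.7] turn 0 t 60.77 w -0.1 F [ 0.8 -0.1 -0.5]
```

View pics/g1.png

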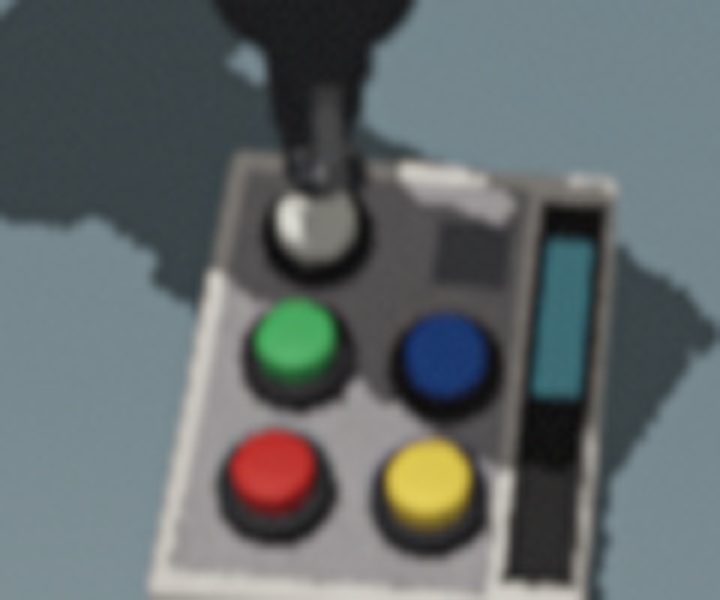

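```bash
python3 -m inch '[[-1,-1,-1,3,0],[-1,0,0,4,0],[-1,0,0,3,0],[-1,0,0,1,0],[-1,0,0,0,0]]'
python3 -c "
from h import *
plan([.4267,-.2255,.061],None)"
python3 -m inch '[[-1,0,0,4,0],[-1,0,0,4,0],[-1,0,0,3,0],[-1,0,0,2,0],[-1,0,0,2,0],[-1,0,0,1,0]]'
python3 -c "
from h import *
plan([.4267,-.2255,.061],None)"
```

```text
clock: 61.23
position: [0.4278, -0.2261, 0.0792]
ee_rot: [0.014, 0.749, -0.662, -0.028]
contact_force: [0.4, 0.3, 0.8]
width: -0.0001
pos [ 427.8 -226.1   79.2] jawyaw -83.0 tilt 3.56 zx,zy [-3.43  0.94] q6 0.85 | tool shift [-0.3 -0.  18.2] turn 0 t 61.23 w -0.1 F [0.4 0.3 0.8]
clock: 61.73
position: [0.4279, -0.2264, 0.0627]
ee_rot: [0.013, 0.749, -0.662, -0.027]
contact_force: [0.0, -0.6, 4.5]
width: 0.0004
pos [ 427.9 -226.4   62.7] jawyaw -83.0 tilt 3.42 zx,zy [-3.3   0.87] q6 0.85 | tool shift [-1.   0.9  1.8] turn 0 t 61.73 w 0.4 F [ 0.  -0.6  4.5]
```

```bash
python3 -m inch '[[-1,0,0,2,0],[-1,0,0,2,0],[-1,0,0,1,0]]'
python3 -c "
from h import *
plan([.4698,-.3441,.095],None)
S=eyes.get_image('side')
crop(S,220,230,340,330,6,'g2')"
python3 -m inch '[[-1,0,0,-5,0],[-1,0,0,-10,0],[-1,0,0,-10,0],[-1,0,0,-6,0],[-1,0,0,-3,0],[-1,0,0,0,0]]'
python3 -c "
from h import *
plan([.4698,-.3441,.095],None)"
```

```text
clock: 61.98
position: [0.4279, -0.2264, 0.0612]
ee_rot: [0.013, 0.749, -0.662, -0.026]
contact_force: [-1.9, 0.8, 9.4]
width: 0.0002
pos [ 427.9 -226.4   61.2] jawyaw -83.0 tilt 3.35 zx,zy [-3.24  0.83] q6 0.85 | tool shift [121.2 -25.2 -37.8] turn 0 t 61.98 w 0.2 F [-1.9  0.8  9.4]
clock: 62.53
position: [0.4294, -0.2269, 0.0963]
ee_rot: [0.014, 0.749, -0.662, -0.026]
contact_force: [-0.1, -0.7, -0.9]
width: -0.0004
pos [ 429.4 -226.9   96.3] jawyaw -83.0 tilt 3.35 zx,zy [-3.25  0.79] q6 0.85 | tool shift [121.2 -25.7  -2.6] turn 0 t 62.53 w -0.4 F [-0.1 -0.7 -0.9]
```

View pics/g2.png

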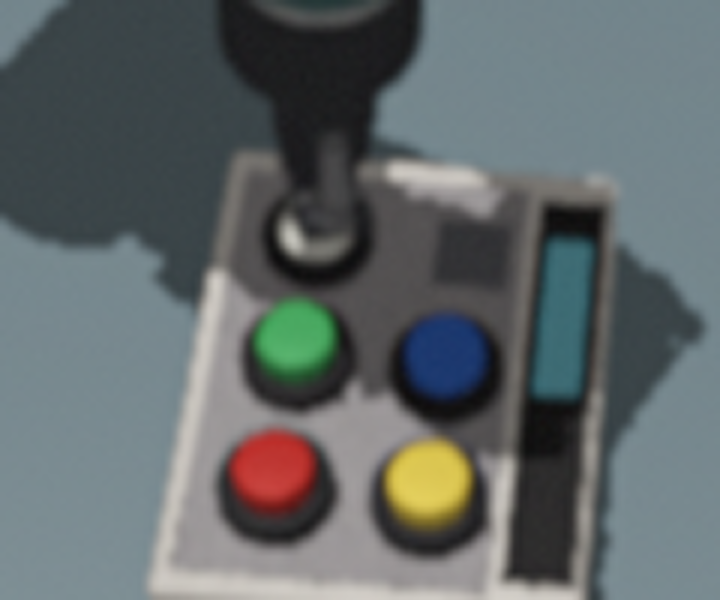

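```bash
python3 -m inch '[[-1,6,-1,-4,0],[-1,12,-3,-4,0],[-1,16,-3,-2,0],[-1,16,-3,0,0],[-1,16,-3,0,0],[-1,14,-3,0,0],[-1,10,-2,0,0],[-1,6,-1,0,0],[-1,3,0,0,0],[-1,0,0,0,0]]'
python3 -c "
from h import *
plan([.4698,-.3441,.085],None)"
```

```text
clock: 63.37
position: [0.463, -0.3336, 0.101]
ee_rot: [0.014, 0.749, -0.662, -0.027]
contact_force: [-0.6, -0.7, 0.8]
width: 0.0001
pos [ 463.  -333.6  101. ] jawyaw -83.0 tilt 3.51 zx,zy [-3.41  0.81] q6 0.73 | tool shift [11.6 -6.3 15.4] turn 0 t 63.37 w 0.1 F [-0.6 -0.7  0.8]
```

```bash
python3 -m inch '[[-1,6,-3,2,0],[-1,5,-3,4,0],[-1,0,0,4,0],[-1,0,0,3,0],[-1,0,0,1,0],[-1,0,0,0,0]]'
python3 -c "
from h import *
plan([.4698,-.3441,.061],None)
S=eyes.get_image('side')
crop(S,220,230,340,330,6,'g3')"
```

```text
clock: 63.87
position: [0.469, -0.3419, 0.0844]
ee_rot: [0.014, 0.749, -0.661, -0.029]
contact_force: [0.0, -0.2, 0.9]
width: 0.0001
pos [ 469.  -341.9   84.4] jawyaw -82.9 tilt 3.67 zx,zy [-3.54  0.96] q6 0.73 | tool shift [ 2.9 -1.9 23.2] turn 0 t 63.87 w 0.1 F [ 0.  -0.2  0.9]
```

View pics/g3.png

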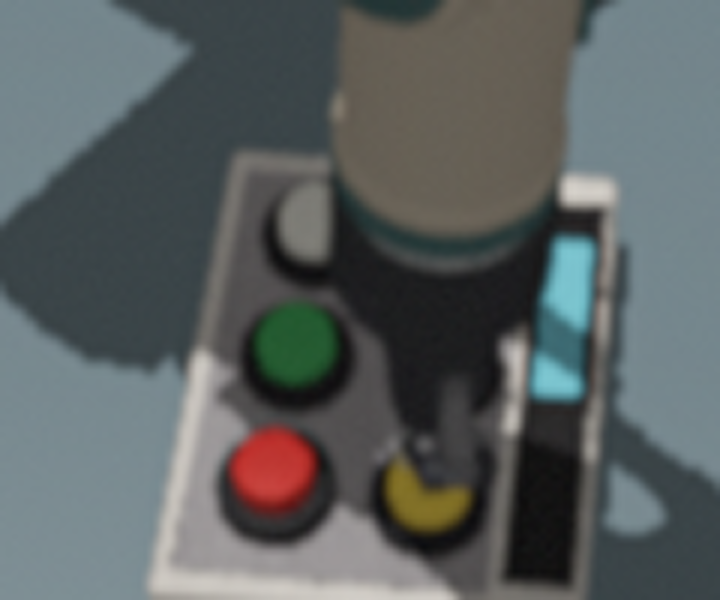

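Above yellow; press.

```bash
python3 -m inch '[[-1,2.5,-1.5,3,0],[-1,0,0,4,0],[-1,0,0,4,0],[-1,0,0,4,0],[-1,0,0,3,0],[-1,0,0,2,0],[-1,0,0,2,0]]'
python3 -c "
from h import *
plan([.4698,-.3441,.061],None)"
python3 -m inch '[[-1,0,0,2,0],[-1,0,0,2,0],[-1,0,0,1,0]]'
python3 -c "
from h import *
plan([.4698,-.3441,.061],None)"
```

```text
clock: 64.5
position: [0.4707, -0.3441, 0.0622]
ee_rot: [0.014, 0.749, -0.661, -0.027]
contact_force: [0.8, 0.3, 5.3]
width: 0.0001
pos [ 470.7 -344.1   62.2] jawyaw -82.9 tilt 3.47 zx,zy [-3.36  0.84] q6 0.73 | tool shift [-0.1  0.8  1.2] turn 0 t 64.5 w 0.1 F [0.8 0.3 5.3]
clock: 64.75
position: [0.4707, -0.3442, 0.0614]
ee_rot: [0.014, 0.75, -0.661, -0.026]
contact_force: [-2.1, 0.6, 4.5]
width: 0.0001
pos [ 470.7 -344.2   61.4] jawyaw -82.9 tilt 3.37 zx,zy [-3.28  0.77] q6 0.73 | tool shift [-0.2  0.9  0.5] turn 0 t 64.75 w 0.1 F [-2.1  0.6  4.5]
```

```bash
python3 -m inch '[[-1,0,0,2,0],[-1,0,0,1,0],[-1,0,0,-5,0],[-1,0,0,-10,0],[-1,0,0,-10,0],[-1,0,0,-7,0],[-1,0,0,-3,0],[-1,0,0,0,0]]'
python3 -c "
from h import *
plan([.4769,-.2886,.095],None)"
```

```text
clock: 65.42
position: [0.4728, -0.3449, 0.1]
ee_rot: [0.014, 0.75, -0.661, -0.025]
contact_force: [0.4, 0.3, -0.1]
width: -0.0
pos [ 472.8 -344.9  100. ] jawyaw -82.9 tilt 3.25 zx,zy [-3.19  0.65] q6 0.73 | tool shift [-55.2 -11.4   5.4] turn 0 t 65.42 w -0.0 F [ 0.4  0.3 -0.1]
```

```bash
python3 -m inch '[[-1,-6,-1,0,0],[-1,-10,-2,0,0],[-1,-12,-3,0,0],[-1,-11,-2,0,0],[-1,-7,-1,0,0],[-1,-3,-1,0,0],[-1,0,0,0,0],[-1,0,0,0,0]]'
python3 -c "
from h import *
plan([.4769,-.2886,.085],None)"
```

```text
clock: 66.08
position: [0.4755, -0.2865, 0.0986]
ee_rot: [0.014, 0.75, -0.661, -0.027]
contact_force: [-1.2, -0.0, -0.6]
width: 0.0002
pos [ 475.5 -286.5   98.6] jawyaw -82.8 tilt 3.51 zx,zy [-3.4   0.87] q6 0.8 | tool shift [ 2.5 -1.9 13.5] turn 0 t 66.08 w 0.2 F [-1.2 -0.  -0.6]
```

```bash
python3 -m inch '[[-1,2.5,-1.9,3,0],[-1,0,0,4,0],[-1,0,0,4,0],[-1,0,0,3,0],[-1,0,0,1,0],[-1,0,0,0,0]]'
python3 -c "
from h import *
plan([.4769,-.2886,.061],None)
S=eyes.get_image('side')
crop(S,220,230,340,330,6,'g4')"
```

```text
clock: 66.58
position: [0.4771, -0.2905, 0.0814]
ee_rot: [0.014, 0.75, -0.661, -0.027]
contact_force: [0.4, 0.5, 0.4]
width: 0.0003
pos [ 477.1 -290.5   81.4] jawyaw -82.8 tilt 3.5 zx,zy [-3.4   0.81] q6 0.8 | tool shift [-1.5 -1.2 20.4] turn 0 t 66.58 w 0.3 F [0.4 0.5 0.4]
```

View pics/g4.png

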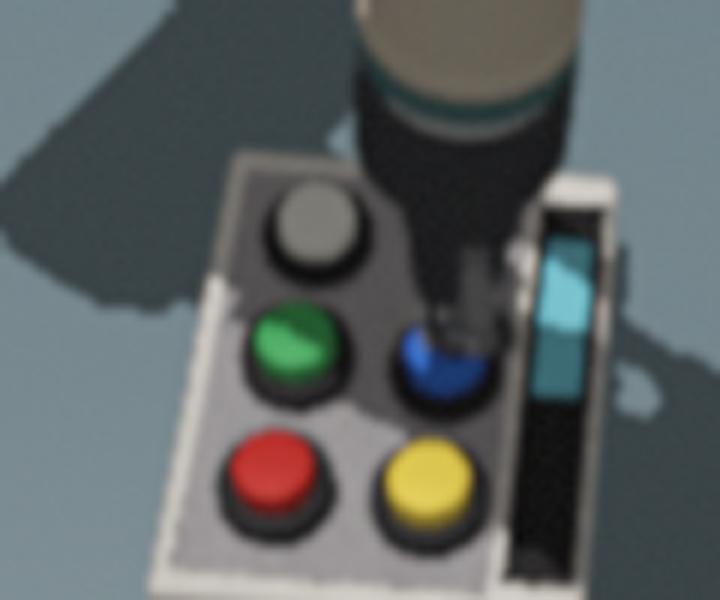

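```bash
python3 - <<'E'
from h import *
S=eyes.get_image('side')
for X in ([.4771,-.2905,.0814],[.4769,-.2886,.069],[.4194,-.2815,.069],[.4698,-.3441,.069]): print(np.round((proj(S,[X])-[220,230])*6))
E
```

```text
[[444. 335.]]
[[444. 348.]]
[[293. 337.]]
[[427. 479.]]
```

```bash
python3 -m inch '[[-1,-1.5,-0.5,3,0],[-1,0,0,4,0],[-1,0,0,4,0],[-1,0,0,3,0],[-1,0,0,2,0],[-1,0,0,2,0],[-1,0,0,2,0],[-1,0,0,2,0],[-1,0,0,1,0]]'
python3 -c "
from h import *
plan([.4769,-.2886,.061],None)
S=eyes.get_image('side')
crop(S,220,230,340,330,6,'g5')"
```

```text
clock: 67.43
position: [0.4776, -0.2893, 0.0612]
ee_rot: [0.014, 0.75, -0.661, -0.024]
contact_force: [-0.9, 1.9, 9.5]
width: -0.0001
pos [ 477.6 -289.3   61.2] jawyaw -82.8 tilt 3.22 zx,zy [-3.15  0.64] q6 0.81 | tool shift [-0.8  0.6  0.2] turn 0 t 67.43 w -0.1 F [-0.9  1.9  9.5]
```

View pics/g5.png

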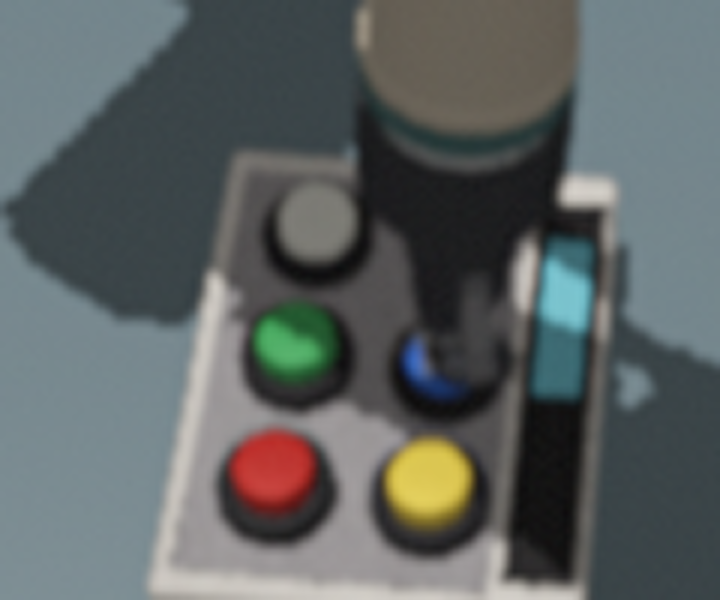

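Blue is fully down (9.5 N). Up and back to yellow.

```bash
python3 -m inch '[[-1,0,0,-5,0],[-1,0,0,-10,0],[-1,0,0,-10,0],[-1,0,0,-7,0],[-1,0,0,-3,0],[-1,0,0,0,0],[-1,6,0,0,0],[-1,10,1,0,0],[-1,12,2,0,0],[-1,11,2,0,0],[-1,7,1,0,0],[-1,3,0,0,0],[-1,0,0,0,0],[-1,0,0,0,0]]'
python3 -c "
from h import *
plan([.4698,-.3441,.085],None)"
```

```text
clock: 68.65
position: [0.479, -0.3463, 0.0967]
ee_rot: [0.014, 0.749, -0.662, -0.025]
contact_force: [0.0, 0.2, 1.2]
width: -0.0002
pos [ 479.  -346.3   96.7] jawyaw -82.9 tilt 3.3 zx,zy [-3.24  0.65] q6 0.74 | tool shift [-3.1  8.2 12.2] turn 0 t 68.65 w -0.2 F [0.  0.2 1.2]
```

```bash
python3 -m inch '[[-1,-2,4.5,2,0],[-1,-1,4,4,0],[-1,0,0,4,0],[-1,0,0,3,0],[-1,0,0,1,0],[-1,0,0,0,0]]'
python3 -c "
from h import *
plan([.4698,-.3441,.061],None)"
```

```text
clock: 69.15
position: [0.4673, -0.3417, 0.0814]
ee_rot: [0.014, 0.749, -0.661, -0.026]
contact_force: [0.6, -0.8, 0.3]
width: 0.0001
pos [ 467.3 -341.7   81.4] jawyaw -82.9 tilt 3.44 zx,zy [-3.35  0.79] q6 0.73 | tool shift [ 3.1 -3.4 20.1] turn 0 t 69.15 w 0.1 F [ 0.6 -0.8  0.3]
```

```bash
python3 -m inch '[[-1,2,-2.5,3,0],[-1,0,0,4,0],[-1,0,0,4,0],[-1,0,0,3,0],[-1,0,0,2,0],[-1,0,0,2,0],[-1,0,0,2,0],[-1,0,0,2,0],[-1,0,0,2,0]]'
python3 -c "
from h import *
plan([.4698,-.3441,.061],None)"
```

```text
clock: 69.9
position: [0.4707, -0.3437, 0.061]
ee_rot: [0.014, 0.75, -0.661, -0.024]
contact_force: [-2.6, 2.1, 15.8]
width: 0.0001
pos [ 470.7 -343.7   61. ] jawyaw -82.8 tilt 3.19 zx,zy [-3.13  0.62] q6 0.73 | tool shift [0.3 0.9 0.1] turn 0 t 69.9 w 0.1 F [-2.6  2.1 15.8]
```

```bash
python3 -m inch '[[-1,0,0,-5,0],[-1,0,0,-10,0],[-1,0,0,-12,0],[-1,0,0,-9,0],[-1,0,0,-4,0],[-1,0,0,0,0]]'
python3 -c "
from h import *
plan([.4194,-.2815,.1],None)"
```

```text
clock: 70.4
position: [0.473, -0.3444, 0.1042]
ee_rot: [0.014, 0.75, -0.661, -0.023]
contact_force: [-1.1, 0.0, 0.1]
width: -0.0
pos [ 473.  -344.4  104.2] jawyaw -82.8 tilt 3.13 zx,zy [-3.08  0.56] q6 0.73 | tool shift [-69.   45.    7.7] turn 0 t 70.4 w -0.0 F [-1.1  0.   0.1]
```

```bash
python3 -m inch '[[-1,-6,4,0,0],[-1,-10,7,0,0],[-1,-12,8,0,0],[-1,-12,8,0,0],[-1,-10,6,0,0],[-1,-6,4,0,0],[-1,-3,2,0,0],[-1,0,0,0,0],[-1,0,0,0,0]]'
python3 -c "
from h import *
plan([.4194,-.2815,.085],None)"
```

```text
clock: 71.15
position: [0.4208, -0.2846, 0.103]
ee_rot: [0.014, 0.75, -0.661, -0.028]
contact_force: [0.4, -0.1, 0.3]
width: -0.0002
pos [ 420.8 -284.6  103. ] jawyaw -82.9 tilt 3.57 zx,zy [-3.46  0.89] q6 0.75 | tool shift [-2.9 -0.  18.1] turn 0 t 71.15 w -0.2 F [ 0.4 -0.1  0.3]
```

```bash
python3 -m inch '[[-1,-2.5,0,3,0],[-1,0,0,5,0],[-1,0,0,5,0],[-1,0,0,4,0],[-1,0,0,2,0],[-1,0,0,0,0]]'
python3 -c "
from h import *
plan([.4194,-.2815,.061],None)
S=eyes.get_image('side')
crop(S,220,230,340,330,6,'g6')"
```

```text
clock: 71.65
position: [0.4209, -0.2836, 0.0814]
ee_rot: [0.014, 0.749, -0.661, -0.027]
contact_force: [0.7, -0.1, -0.2]
width: 0.0001
pos [ 420.9 -283.6   81.4] jawyaw -82.9 tilt 3.5 zx,zy [-3.4   0.83] q6 0.75 | tool shift [-1.8  0.  20.5] turn 0 t 71.65 w 0.1 F [ 0.7 -0.1 -0.2]
```

View pics/g6.png

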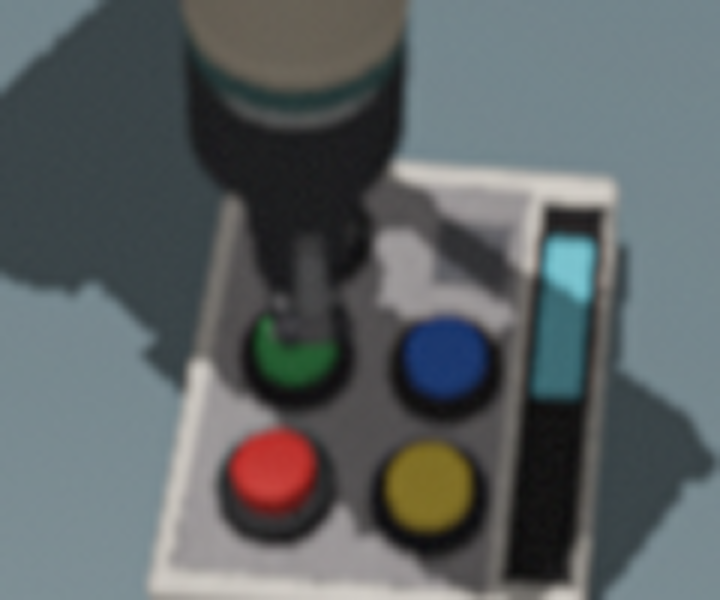

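```bash
python3 -m inch '[[-1,-1.5,0,3,0],[-1,0,0,4,0],[-1,0,0,4,0],[-1,0,0,3,0],[-1,0,0,2,0],[-1,0,0,2,0],[-1,0,0,2,0],[-1,0,0,2,0],[-1,0,0,2,0]]'
python3 -c "
from h import *
plan([.4194,-.2815,.061],None)"
python3 -m inch '[[-1,0,0,-6,0],[-1,0,0,-12,0],[-1,0,0,-20,0],[-1,0,0,-22,0],[-1,0,0,-20,0],[-1,0,0,-16,0],[-1,0,0,-10,0],[-1,0,0,-4,0],[-1,0,0,0,0],[-1,0,0,0,0]]'
python3 - <<'E'
from fit2 import *
plan([.42,-.28,.2],None)
S=eyes.get_image('side');T=eyes.get_image('top')
crop(S,200,70,440,350,2.1,'z1');crop(T,160,80,480,300,2.5,'z2')
r=sleeve(T,[290,140,330,182],[.634,.038],.034);print("sleeve T",np.round(r.x*1e3,1),round(r.fun,3))
for c,q in dict(orange=(.5202,.2242),green=(.5108,.2995),blue=(.5014,.3747)).items():
    u=proj(T,[[q[0],q[1],.042]])[0]; b=[int(u[0])-17,int(u[1])-24,int(u[0])+18,int(u[1])+25]
    h=hsv(T,b); m=((h[...,0]>=18)&(h[...,0]<=30)&(h[...,1]>100)&(h[...,2]>90)).astype(np.uint8)
    n,l,st,ce=cv2.connectedComponentsWithStats(m); i=1+np.argsort(-st[1:,4])[:2]
    P=[atz(T,(ce[k]+.5)/UP-.5+[b[0],b[1]],.042) for k in i]; mid=(P[0]+P[1])/2
    print(c,"mid-off mm",np.round((mid[:2]-q)*1e3,1))
E
```

```text
clock: 72.45
position: [0.4209, -0.2827, 0.0609]
ee_rot: [0.014, 0.749, -0.662, -0.025]
contact_force: [-3.8, 3.4, 22.6]
width: -0.0005
pos [ 420.9 -282.7   60.9] jawyaw -82.9 tilt 3.24 zx,zy [-3.17  0.67] q6 0.76 | tool shift [-1.4  1.4 -0. ] turn 0 t 72.45 w -0.5 F [-3.8  3.4 22.6]
clock: 73.28
position: [0.4257, -0.2835, 0.1741]
ee_rot: [0.015, 0.749, -0.661, -0.026]
contact_force: [-0.7, -0.9, 0.8]
width: 0.0001
pos [ 425.7 -283.5  174.1] jawyaw -82.9 tilt 3.4 zx,zy [-3.32  0.7 ] q6 0.75 | tool shift [ -4.6   6.6 -25.5] turn 0 t 73.28 w 0.1 F [-0.7 -0.9  0.8]
sleeve T [633.   37.1] 0.037
orange mid-off mm [0.8 0.8]
green mid-off mm [0.7 0.6]
blue mid-off mm [1.1 1. ]
```

View pics/z1.png

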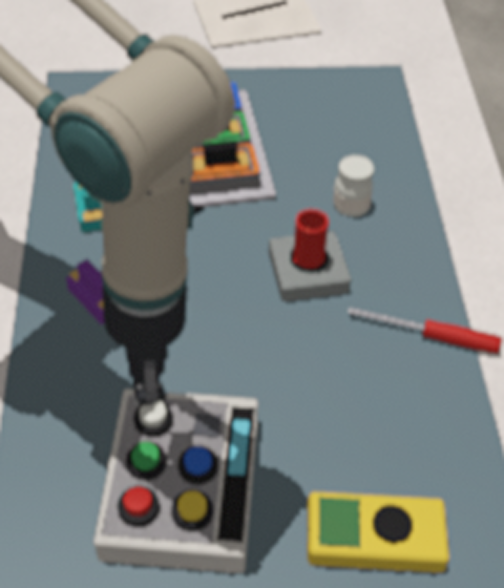

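View pics/z2.png

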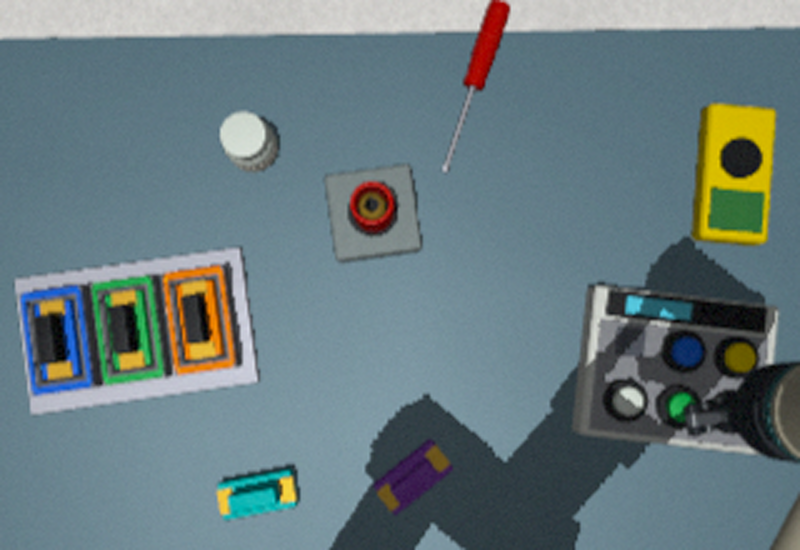

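The pictures show all three modules seated in their sockets, the sleeve on the spigot, the keys up, and the bystanders where they were. The tool is clear at z = 0.174 m, so I'm handing in.

```bash
python3 -c "
from rig import manip
print(manip.sign_off())"
```

```text
the job is handed in; nothing more can be done
None
```

I seated the orange, green and blue modules in their own sockets and put the red sleeve home on the spigot. Then I pressed white, yellow, blue, yellow, green and handed in at about 73 s. The sign-off gave no verdict.

- **Blue module:** it was knocked a few centimetres aside while I was placing the green one. I measured its position again before picking it up.
- **Modules:** the last top-camera check put each about 1.0 to 1.5 mm from its socket centre. That check does not measure height. The gripper stood within about 0.3 mm of its home height when I released each one.
- **Sleeve:** it measured about 1.3 mm from the spigot centre, and it met the collar at the height expected when home.
- **Keys:** each press took the finger tips to about 61 mm, which is the bottom of the travel. Contact force was 9 to 23 N, except the first yellow press. That one read 4.5–5.3 N at 61.4 mm, and I pushed it about 3 mm further without taking another reading. The red key was never touched.
- **At the end:** all keys looked up, the multimeter, jar and screwdriver appeared unmoved, and the tool was clear at about 174 mm.
- **Disagreements:** the side camera placed things 3 to 5 mm further in y than the top camera. I used the top camera, because the orange grasp agreed with it to under 1 mm. The tool also drifted up to about 4° off vertical during fast moves. I corrected this before most placements and left about 3° while pressing the keys.

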